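# Clamp a willow block and weight a slat lay-up

## Task

Open the vise, set the willow block on the parallels, lengthwise along the jaws and centred on them, hard up against the fixed jaw, and close the sliding jaw gently until its sprung cork facing is pushed in about half-way: never crush the block against a bottomed facing. Then stack every slat on the block, flat and flush with it all round, and last set the steel weight squarely and centred on top of the pile, putting it down gently. Leave the wax tin, glue bottle and tape alone.

Things in the scene. Friction and masses are not known exactly. Their poses are not given: they have to be found in the camera images.
- seat (a point): On the green bench vise (base 130 x 235 x 18 mm, fixed): point on the fixed jaw's face, mid-length, level with the tops of the two steel parallels (32 mm above the bench). x: along the 110 mm jaws; y: square off the fixed jaw towards the sliding jaw; z up. Jaw tops: z 20 mm. Fixed jaw: y -45 to 0. Parallels run along x, 110 mm long, at y 2 to 10 and 22 to 32.
- jaw (a joint): Sliding jaw of the vise, m; slides along seat's y, 0 = shut, 0.055 = fully open. The free gap between the fixed jaw's face and the undepressed sprung facing is 34 mm + this value. It slides stiffly (about 10 N) and stays where it is left.
- jaw_tab (a point): Middle of the sliding jaw's handle: a dark steel upright tab on the jaw, 60 mm long (x), 14 mm thick (y), its top 66 mm above seat, 46 mm above the jaw's top and 15 mm above this point. It lies 66 mm behind the free facing's front along y. Axes as seat's. Pinch or push it to slide the jaw.
- pad (a joint): Sprung cork facing on the front of the sliding jaw (110 x 10 x 32 mm), m pushed in: 0 = standing fully out, 0.010 = bottomed out. Spring 0.8 N per mm. With the block against the fixed jaw it reads (block width 44 mm) - (34 mm + jaw), when that is positive.
- block_center (a point): Centre of the loose willow base block, 120 (its x) x 44 (its y) x 56 mm high (its z), 0.17 kg, lying on the bench, 28 mm above its underside.
- weight_grip (a point): Steel pressing weight, about 0.55 kg: a slab 110 (x) x 44 (y) x 14 mm with an upright rib on top along x, 70 long x 12 thick x 36 mm high. This point is in the rib's middle, 32 mm above the slab's underside and 18 mm below the rib's top.
- tin: Bystander: dark metal tin of wax, 72 mm across, 75 mm high, to the far right of the work; leave it alone.
- glue: Bystander: white glue bottle, 60 mm across, 110 mm tall, standing beyond the work; leave it alone.
- tape: Bystander: roll of brown tape lying flat, 90 mm across, 25 mm high, between robot and vise; leave it alone.
- slat0_center (a point): Centre of a loose willow slat, 120 (x) x 44 (y) x 16 mm thick (z), 50 g, lying flat on the bench, 8 mm above its underside. Two to four slats are there in a run; an absent one reads None. All are alike.
- slat1_center (a point): Centre of a loose willow slat, 120 (x) x 44 (y) x 16 mm thick (z), 50 g, lying flat on the bench, 8 mm above its underside. Two to four slats are there in a run; an absent one reads None. All are alike.
- slat2_center (a point): Centre of a loose willow slat, 120 (x) x 44 (y) x 16 mm thick (z), 50 g, lying flat on the bench, 8 mm above its underside. Two to four slats are there in a run; an absent one reads None. All are alike.
- slat3_center (a point): Centre of a loose willow slat, 120 (x) x 44 (y) x 16 mm thick (z), 50 g, lying flat on the bench, 8 mm above its underside. Two to four slats are there in a run; an absent one reads None. All are alike.
There are look-alikes about, which are no part of the job. What is shaped like the part that bears weight_grip but green or pink is not meant.

How it is judged:
By the outcome, as a careful person would: the job done as asked, in the order asked, and still so for the second after the job is handed in, with the robot touching nothing.
Of slat0, slat1, slat2, slat3 only 2 to 4 are there at a start; the rules pass over those that are not, and their reading is None.
At some moment in a run one of weight may be knocked a few centimetres aside while the robot is not near it.
It also fails if it takes over 210 s, if anything falls off the work surface, if the arm or the gripper's body presses on something with over 40 N, if the wrist force passes 120 N, or if a joint passes its speed limit or range.

## Robot

A 6-joint arm with a two-finger parallel gripper is mounted at the origin on the work surface. World frame = base frame: x ahead of the robot, y to its left, z up, the work surface at z = 0. Lengths are in mm, angles in rad, forces in N, time in s.
With the tool pointing down it reaches from about 325 to 850 mm from the base axis. Payload 4.4 kg.
Tool frame: the origin (TCP) lies at the very end of the fingers, on their centre line; the grasp point (between the pads) lies 19 mm behind it; z points along the fingers, y is the line along which they close (so a half turn about z gives the same grasp; the last joint's range is limited). The gripper opens to 94 mm and grips with 3 to 60 N. Pads are 16 mm wide; open, the fingers measure 119 mm over their backs; the gripper's body (75 mm by 177 mm) begins 78 mm behind the grasp point.
Start: joints at [-1.266, 0.207, 1.542, -0, 1.393, -0.15], TCP at [253.092, -516.305, 169.547] pointing down, gripper open.
Joint ranges: [-2.73, 2.73], [-0.86, 2.22], [0.23, 2.46], [-1.11, 4.25], [0.08, 2.63], [-2.82, 2.82]. Speed limits (rad/s): [2.79, 2.79, 3.14, 3.14, 3.14, 3.14].

## Interface

Orientations are given as a 3x3 rotation matrix whose columns are the frame's x, y, z axes.
In Python, from workcell import bot gives the robot as it stands.
- The arm moves only by the tool send_rows, never from a script. Its argument "steps" is text: rows parted by semicolons, each of 5 numbers parted by spaces: the shift along the world's x, y, z in m, then the turn about the world's z in rad, then the closure, from -1 (fully open) to 1 (shut). In form: tx ty tz turn claw; .... A call has 1 to 12 rows; each row shifts and turns the commanded pose from where the row before left it; what a row does not reach is not made up. A row lasts 1/10 s, in which the tool goes at most 50 mm and 8.59 degrees, less where a joint would pass 70% of its speed; a pose out of reach is approached as far as the arm can. A call with a gripper value outside its range is refused whole. The fingers move at their own pace and stop on an object; "force" is the grip in N (left out, the last holds). Time passes only in rows, so rows that do not move let the fingers close. It gives the time, the measured TCP pose, the force, the opening and the grip force at its end, in the units of the state.
- bot.get_state(): the state, without advancing time (a new reading comes with each control period).
- bot.camera(name): name is "scene" or "side" or "wrist"; returns a dict with "frame" (400x640x3 uint8, blue, green, red), "depth" (400x640 float32, mm along the optical axis (not along the pixel's ray), 0 where there is no reading), "intrinsics" (3x3 intrinsics, pixels), "k1" (the pictures are not rectified: a ray, as slopes to the right and down, at radius r is drawn at 1 + k1 r^2 times it, then the intrinsics apply), "world_to_cam" (4x4, takes a point from world to camera coordinates). Camera axes: x right, y up, looking along -z (the intrinsics and any distortion apply to the point x, -y, -z); pixel columns grow to the right and rows downward; lengths in mm; the calibration is good to about 2 mm. A picture is of the moment at which its call begins.
- bot.close_job(): hands the job in; it is judged then, once.
The state is a dict: "time": time; "q": joint angles; "joint_velocities": joint speeds; "tau": joint torques, N m; "ee_pos": TCP position; "tcp_rot": TCP orientation; "contact_force": force on the tool from outside, world axes, zero at the start; "moment": the same for the moment, N m; "grip_width": finger opening in mm; "grasp_force": force on a finger pad.
Only numpy, scipy, OpenCV 4.12 (cv2) and the standard library are available. Lean on these libraries where they do the work, as an engineer would, in place of code of your own. Each camera call takes 0.05 s, during which the arm holds its last target. There are 200 camera calls.

## Working session

There is one attempt and no reset: what is moved stays moved. The work goes in short steps, Python scripts to look and compute and a tool call to move; the robot and the scene stay as the last step left them, time stands still between calls to the robot, and variables do not carry over. Pictures are saved under pics/ and viewed, at most 14 in all, crops included, and the job is handed in when it is done.

Besides the shell and the picture viewer there is one more tool, called after "Emit:" as name(argument=value, ...) on one line, values as JSON. send_rows: Moves the arm, as the interface text tells. Its arguments: {"type":"object","properties":{"steps":{"type":"string"},"force":{"type":"number"}},"required":["steps"]}

```bash
mkdir -p pics; ls; cat > h.py <<'E'
import numpy as np, cv2
from workcell import bot
def cloud(c):
    K=c["intrinsics"];d=c["depth"];h,w=d.shape
    u,v=np.meshgrid(np.arange(w),np.arange(h))
    k=c["k1"]
    p=cv2.undistortPoints(np.stack([u,v],-1).reshape(-1,1,2).astype(np.float64),np.array(K,float),np.array([k,0,0,0,0.])).reshape(h,w,2)
    P=np.stack([p[...,0]*d,-p[...,1]*d,-d,np.ones_like(d)],-1)
    W=P@np.linalg.inv(c["world_to_cam"]).T
    W=W[...,:3]; W[d==0]=np.nan
    return W
def snap(n,f):
    c=bot.camera(n);cv2.imwrite("pics/"+f,c["frame"]);W=cloud(c);np.savez("/tmp/"+f+".npz",W=W,f=c["frame"]);return c,W
E
python3 - <<'E'
from h import *
for n in("scene","side"):
    c,W=snap(n,n+"0.png"); print(n,c["k1"],c["intrinsics"],np.linalg.inv(c["world_to_cam"])[:3])
print(bot.get_state())
E
```

```text
pics
scene -0.07741136520261893 [[399.17069925   0.         311.03011373]
 [  0.         399.17069925 192.83947144]
 [  0.           0.           1.        ]] [[ 6.05500355e-01 -6.07828928e-01  5.13724941e-01  1.22381475e+03]
 [ 7.95841623e-01  4.60560336e-01 -3.93090687e-01 -5.70342922e+02]
 [ 2.33055922e-03  6.46860241e-01  7.62605007e-01  1.06812822e+03]]
side -0.023980100917070386 [[484.85085391   0.         319.8368256 ]
 [  0.         484.85085391 192.12392387]
 [  0.           0.           1.        ]] [[-9.43431969e-01  2.29485160e-01 -2.39317115e-01  2.12895075e+02]
 [-3.31022681e-01 -6.93211638e-01  6.40219970e-01  8.47267620e+02]
 [-1.89764267e-02  6.83223380e-01  7.29962813e-01  1.15017112e+03]]
{'time': 0.1, 'q': array([-1.26550319e+00,  2.07376085e-01,  1.54278571e+00, -5.99530216e-06,
        1.39348835e+00, -1.50493332e-01]), 'joint_velocities': array([ 7.20002543e-04, -1.47840449e-03, -3.88534151e-03, -1.09078133e-03,
       -8.92975068e-05, -1.66192870e-03]), 'tau': array([-1.01401340e-03, -3.71864462e+01, -2.82290840e+01,  6.99565862e-02,
        3.11422523e-02, -4.97534472e-05]), 'ee_pos': array([ 252.84739043, -515.54128471,  168.49558164]), 'tcp_rot': array([[ 8.97914751e-01,  4.40168956e-01, -6.24052943e-04],
       [ 4.40169294e-01, -8.97912662e-01,  1.96057255e-03],
       [ 3.02638134e-04, -2.03511596e-03, -9.99997883e-01]]), 'contact_force': array([-0.48191813, -0.77477434, -0.56320784]), 'moment': array([0.01817706, 0.00082638, 0.00602672]), 'grasp_force': 0.0, 'grip_width': 94.10094663464459}
```

View pics/scene0.png

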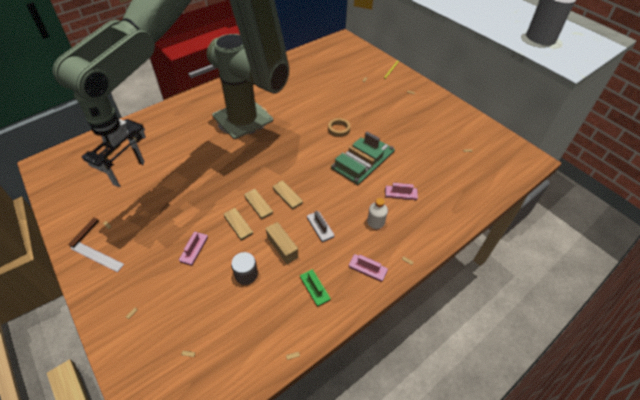

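View pics/side0.png

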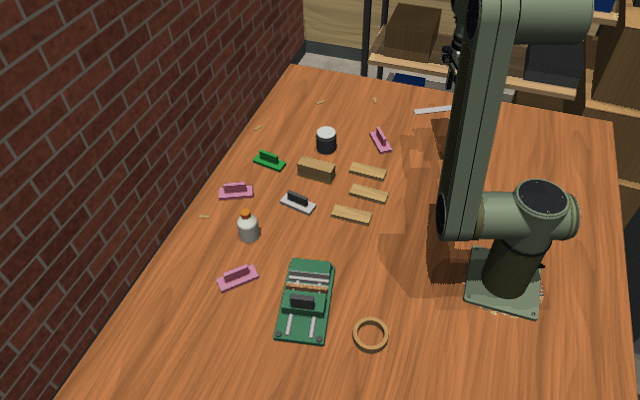

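Scene: three slats at (237,223), (258,204), (288,194); block at (282,243); tin at (244,268); glue at (377,214); tape at (339,127); vise at (363,158), with its dark tab at (372,140). Weight candidates are grey (320,226), pink (193,248), (401,191), (368,266) and green (315,287). The grey one fits "steel". I'll measure everything and confirm it in a crop.

```bash
cat > m.py <<'E'
from h import *
def rect(P):
    (c,s,a)=cv2.minAreaRect(P[:,:2].astype(np.float32))
    if s[0]<s[1]: s=(s[1],s[0]); a+=90
    a=(a+90)%180-90
    return np.round([*c,*s,a],1)
def objs(W,lo,hi,minn=40):
    m=((W[...,2]>lo)&(W[...,2]<hi)&(W[...,0]>200)&(W[...,0]<950)&(abs(W[...,1])<600)).astype(np.uint8)
    n,l,st,ce=cv2.connectedComponentsWithStats(m,connectivity=4)
    for i in range(1,n):
        if st[i,4]>=minn: yield ce[i].round(),W[l==i]
E
python3 - <<'E'
from m import *
for n in("scene","side"):
    d=np.load(f"/tmp/{n}0.png.npz");W=d["W"]
    for lo,hi in((11,21),(50,61),(28,34),(44,55),(90,104)):
        print(n,lo,hi)
        for ce,P in objs(W,lo,hi): print(ce,rect(P),len(P),np.median(P[:,2]).round(1))
f=[cv2.imread("pics/scene0.png")[100:310,150:450],cv2.imread("pics/side0.png")[120:350,200:420]]
f=[cv2.resize(x,None,fx=s,fy=s,interpolation=cv2.INTER_CUBIC) for x,s in zip(f,(2.6,2.6))]
cv2.imwrite("pics/c1.png",f[0]);cv2.imwrite("pics/c2.png",f[1])
E
```

```text
scene 11 21
[376. 163.] [547.6 243.8 236.3  34.4 -74.5] 200 17.6
[339. 170.] [486.  120.3  72.2  15.9  13.5] 59 16.2
[288. 194.] [ 4.661e+02 -9.340e+01  1.222e+02  4.580e+01 -1.000e-01] 344 16.0
[401. 193.] [698.9 226.5 111.7  46.2  45.2] 218 14.8
[259. 203.] [ 439.5 -195.8  122.4   44.7   -3. ] 362 15.9
[238. 223.] [ 470.7 -294.6  123.6   45.2   -1.9] 405 15.8
[320. 228.] [640.5 -84.4 110.5  44.6 -11.8] 218 14.5
[194. 250.] [ 467.7 -455.5  111.3   46.4  -53.3] 224 13.6
[367. 268.] [847.9 -67.9 111.1  45.1  24.4] 299 14.2
[315. 289.] [ 802.9 -233.8  110.7   45.3  -10.2] 301 13.7
scene 50 61
[368. 147.] [488.3 254.1 111.4  58.1  11.9] 275 53.2
[356. 151.] [478.  210.1  70.1  14.   11.7] 48 52.9
[350. 162.] [508.5 151.2 109.7  48.4  10.7] 258 53.0
[282. 238.] [ 629.3 -228.   124.9   46.3   -3.5] 497 55.9
[246. 274.] [ 670.  -378.2   56.8   14.3   75.9] 46 56.7
scene 28 34
scene 44 55
[365. 150.] [489.3 245.6 111.4  80.2  10.4] 362 52.0
[350. 163.] [508.9 151.6 110.2  48.6  10.6] 264 51.7
[402. 185.] [698.5 227.2  68.8  17.3  46. ] 71 49.2
[321. 219.] [641.1 -85.   71.1  12.4 -10.8] 77 
[... 1601 characters left out ...]
  69.8  14.2  12.8] 89 30.8
side 44 55
[381. 133.] [ 464.1 -453.    72.8   12.6  -55.7] 45 47.9
[326. 143.] [ 629.2 -344.    63.7   24.8   26.9] 49 49.4
[268. 154.] [ 801.3 -231.4   71.6   15.6   -9.3] 56 48.8
[312. 166.] [ 626.2 -225.6  118.1   48.3   -5.7] 153 52.2
[234. 184.] [846.7 -66.1  67.2  15.8  26.5] 77 47.5
[297. 195.] [639.1 -84.4  70.4  15.4 -11.6] 75 48.9
[248. 232.] [718.8  94.2  48.1  16.1  35.7] 44 49.9
[309. 267.] [508.9 153.2 110.9  48.9  11. ] 590 50.5
[235. 270.] [697.3 228.4  68.1  16.2  45. ] 110 48.7
[306. 287.] [496.3 215.6 109.9  14.3  11.4] 181 50.4
[304. 301.] [488.1 256.9 110.1  56.   10.9] 487 51.2
side 90 104
[301. 298.] [484.5 275.9  60.5  14.8  11.1] 131 97.0
```

View pics/c1.png

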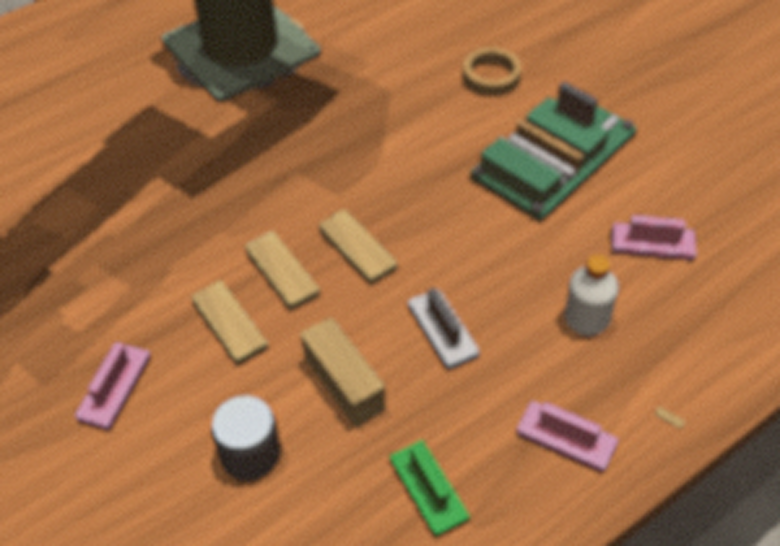

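View pics/c2.png

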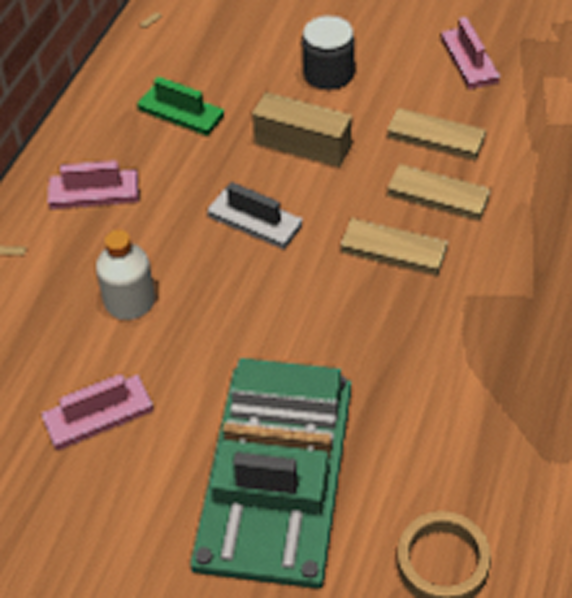

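The grey plate with the dark rib at scene (320,226), crop (443,328), is the steel weight; the others are pink or green. There are three slats. Vise: jaw angle about 11°, seat about (504,174,32), tab about (485,274), so the jaw is nearly shut. I'll go to the tab first.

Emit:
send_rows(steps="0.012 0.04 0 -0.022 -1;0.012 0.04 0 -0.022 -1;0.012 0.04 0 -0.022 -1;0.012 0.04 0 -0.022 -1;0.012 0.04 0 -0.022 -1;0.012 0.04 0 -0.022 -1;0.012 0.04 0 -0.022 -1;0.012 0.04 0 -0.022 -1;0.012 0.04 0 -0.022 -1;0.012 0.04 0 -0.022 -1;0.012 0.04 0 -0.022 -1;0.012 0.04 0 -0.022 -1", force=20)

```text
time: 1.3
ee_pos: [397.0, -34.6, 169.4]
tcp_rot: [[0.982, 0.19, -0.0], [0.19, -0.982, -0.0], [-0.0, 0.0, -1.0]]
contact_force: [-0.3, 0.1, 0.8]
grip_width: 94.0
grasp_force: 0.0
```

Emit:
send_rows(steps="0.01 0.04 0 0 -1;0.01 0.04 0 0 -1;0.01 0.04 0 0 -1;0.01 0.04 0 0 -1;0.012 0.04 0 0 -1;0.012 0.04 0 0 -1;0.012 0.04 0 0 -1;0.012 0.03 0 0 -1;0 0 0 0 -1;0 0 0 0 -1")

```text
time: 2.3
ee_pos: [484.4, 273.7, 168.6]
tcp_rot: [[0.981, 0.192, -0.002], [0.192, -0.981, -0.001], [-0.002, 0.001, -1.0]]
contact_force: [-0.6, 0.6, -0.1]
grip_width: 93.8
grasp_force: 0.0
```

```bash
cat > st.py <<'E'
from m import *
def st():
    s=bot.get_state();R=s["tcp_rot"]
    print("t",round(s["time"],2),"tcp",s["ee_pos"].round(1),"yang",np.degrees(np.arctan2(R[1,1],R[0,1])).round(2),"tilt",R[:2,2].round(4),"F",s["contact_force"].round(1),"w",round(s["grip_width"],1),"g",round(s["grasp_force"],1),"q",s["q"].round(2))
    return s
E
python3 - <<'E'
from st import *
st()
c,W=snap("wrist","w1.png")
for lo,hi in((45,57),(28,35),(90,104)):
    print(lo)
    for ce,P in objs(W,lo,hi): print(ce,rect(P),len(P),np.median(P[:,2]).round(1))
E
```

```text
t 2.3 tcp [484.4 273.7 168.6] yang -78.93 tilt [-0.0018 -0.0012] F [-0.6  0.6 -0.1] w 93.8 g 0.0 q [ 0.36  0.17  1.59 -0.    1.39  1.74]
45
[413.  15.] [685.9 216.1  39.   13.2  46.2] 488 49.2
[537.  17.] [709.5  84.3  45.3  11.9  62.1] 314 50.7
[634. 141.] [ 6.202e+02 -8.120e+01  3.400e+01  1.360e+01  1.000e-01] 240 49.0
[425. 188.] [508.  151.2 109.4  45.2  11.3] 3486 51.5
[338. 187.] [486.5 255.8 109.5  55.1  11.6] 3389 51.6
[371. 189.] [494.9 214.3 109.   10.4  11.2] 842 51.5
28
[401.  18.] [684.  222.4  45.9   3.2  47.6] 107 32.1
[523.  20.] [711.1  86.2  48.3  13.6  57.1] 180 31.3
[626. 127.] [634.8 -80.4  62.7   8.   -4.4] 248 31.6
[380. 186.] [497.4 199.5 110.6  10.7  11.1] 755 31.6
[399. 183.] [506.8 157.5 109.5  52.4  11. ] 795 31.6
90
[319. 202.] [483.  274.4  59.4  13.5  11.4] 779 97.4
```

View pics/w1.png

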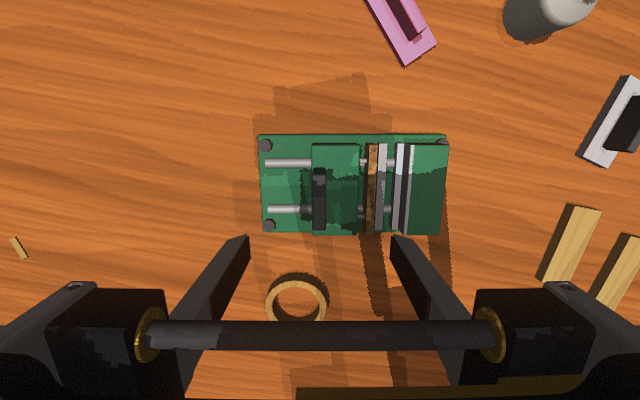

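Wrist view: vise at (350,185), tab at (319,200), and the estimates agree within 2 mm. Pinch the tab now.

Emit:
send_rows(steps="-0.001 0.0005 -0.035 0 -1;0 0 -0.035 0 -1;0 0 -0.033 0 -1;0 0 0 0 -1;0 0 0 0 1;0 0 0 0 1;0 0 0 0 1;0 0 0 0 1;0 0 0 0 1;0 0 0 0 1;0 0 0 0 1;0 0 0 0 1", force=20)

```text
time: 3.55
ee_pos: [484.0, 274.2, 66.5]
tcp_rot: [[0.982, 0.191, -0.0], [0.191, -0.982, -0.0], [-0.0, 0.0, -1.0]]
contact_force: [-0.8, -0.6, -0.7]
grip_width: 33.5
grasp_force: 0.0
```

```bash
python3 -c "
from st import *
st()"
```

```text
t 3.55 tcp [484.  274.2  66.5] yang -79.01 tilt [-0. -0.] F [-0.8 -0.6 -0.7] w 33.5 g 0.0 q [ 0.36  0.27  1.69 -0.    1.18  1.74]
```

Emit:
send_rows(steps="0 0 0 0 1;0 0 0 0 1;0 0 0 0 1;0 0 0 0 1;0 0 0 0 1", force=25)

```text
time: 4.05
ee_pos: [484.1, 274.2, 66.5]
tcp_rot: [[0.982, 0.191, -0.0], [0.191, -0.982, 0.0], [-0.0, -0.0, -1.0]]
contact_force: [-0.2, -0.6, -0.5]
grip_width: 0.4
grasp_force: 0.0
```

Emit:
send_rows(steps="-0.0007 0.0034 0 0 1;-0.0007 0.0034 0 0 1;-0.0007 0.0034 0 0 1;-0.0007 0.0034 0 0 1;-0.0006 0.0034 0 0 1;-0.0006 0.0034 0 0 1;-0.0006 0.0034 0 0 1;-0.0006 0.0034 0 0 1;-0.0006 0.0034 0 0 1;-0.0006 0.0034 0 0 1;0 0 0 0 1;0 0 0 0 1")

```text
time: 5.25
ee_pos: [477.7, 308.2, 66.5]
tcp_rot: [[0.982, 0.191, -0.0], [0.191, -0.982, -0.0], [-0.0, 0.0, -1.0]]
contact_force: [0.2, -0.2, -0.4]
grip_width: 0.5
grasp_force: 0.0
```

```bash
python3 -c "
from st import *
st()"
```

```text
t 5.25 tcp [477.7 308.2  66.5] yang -79.0 tilt [-0.     -0.0001] F [ 0.2 -0.2 -0.4] w 0.5 g 0.0 q [ 0.42  0.3   1.66 -0.    1.19  1.8 ]
```

The fingers closed on nothing, so I'll look.

```bash
python3 -c "
from st import *
st()
c,W=snap('wrist','w2.png')
for lo,hi in((45,57),(90,104)):
    for ce,P in objs(W,lo,hi): print(ce,rect(P),len(P),np.median(P[:,2]).round(1))
c,W=snap('side','s2.png')
for lo,hi in((45,57),(90,104)):
    for ce,P in objs(W,lo,hi): print(ce,rect(P),len(P),np.median(P[:,2]).round(1))
a=cv2.imread('pics/w2.png');b=cv2.resize(cv2.imread('pics/s2.png')[200:350,200:440],(640,400))
cv2.imwrite('pics/v2.png',cv2.resize(np.vstack([a,b]),(480,600)))
"
```

```text
t 5.25 tcp [477.7 308.2  66.5] yang -79.0 tilt [-0.     -0.0001] F [ 0.2 -0.2 -0.4] w 0.5 g 0.0 q [ 0.42  0.3   1.66 -0.    1.19  1.8 ]
[506. 215.] [507.5 151.5 110.5  46.8  10.8] 6618 51.5
[389. 209.] [486.8 255.8 109.9  55.7  11.3] 5905 51.5
[432. 216.] [495.  214.9 109.8  10.7  11.5] 1700 51.3
[369. 241.] [483.1 274.2  60.3  14.4  11.2] 1728 97.3
[381. 133.] [ 468.3 -453.4   73.9   13.2  -53.2] 45 48.6
[326. 142.] [ 632.4 -344.4   65.6   27.3   19.2] 57 51.2
[267. 154.] [ 801.3 -231.6   68.1   17.6   -6.6] 57 48.2
[310. 163.] [ 638.2 -226.4   99.6   50.2   -2.1] 248 54.2
[234. 184.] [846.6 -66.4  67.2  17.6  28.5] 69 48.6
[247. 231.] [724.6  97.   50.   16.9  19.5] 46 51.1
[321. 268.] [479.  147.2  49.6  49.2  11.6] 265 51.2
[234. 270.] [697.6 228.8  68.   14.7  45.8] 103 49.1
[318. 288.] [462.5 208.6  40.8  12.9  10.9] 70 49.6
[317. 303.] [454.3 251.6  56.9  45.4 -84.1] 252 51.6
[309. 299.] [464.4 270.9  18.4  14.2   7.2] 40 96.0
```

View pics/v2.png

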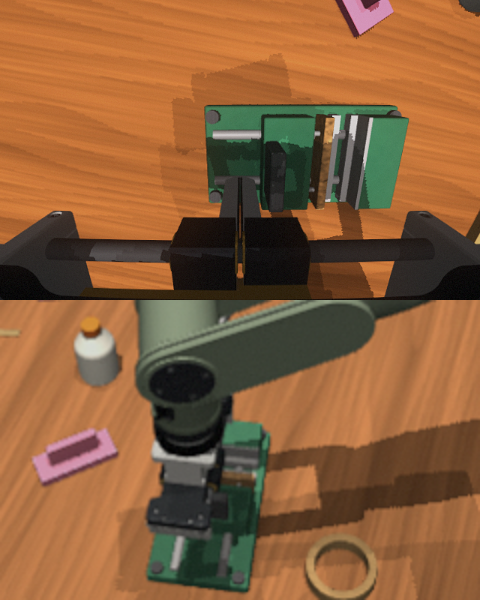

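```bash
python3 -c "
from st import *
s=st()
for n in ('wrist','side','scene'):
    c=bot.camera(n);W=cloud(c)
    for p in (s['ee_pos'],s['ee_pos']+[0,0,19],s['ee_pos']+[0,0,97],np.array([483,274.3,98])):
        q=c['world_to_cam']@np.r_[p,1];x,y=q[0]/-q[2],-q[1]/-q[2];f=1+c['k1']*(x*x+y*y);K=c['intrinsics']
        u,v=K[0,0]*x*f+K[0,2],K[1,1]*y*f+K[1,2]
        print(n,round(u),round(v),'dep',-q[2].round(1),'meas',c['depth'][int(v),int(u)] if 0<=v<400 and 0<=u<640 else None, W[int(v),int(u)].round(1) if 0<=v<400 and 0<=u<640 else None)
    if n=='wrist':
        for v in range(225,300,10): print(v,W[v,300:336:5].round(0).tolist())
    else: cv2.imwrite('pics/'+n+'3.png',c['frame'])
"
```

```text
t 5.35 tcp [477.7 308.1  66.5] yang -79.02 tilt [-0.0001 -0.0001] F [-1.1 -0.2  0.8] w 0.2 g 0.0 q [ 0.42  0.3   1.66 -0.    1.19  1.8 ]
wrist 319 228 dep 229.4 meas 281.1326 [459.7 304.9  17.9]
wrist 319 237 dep 211.1 meas 192.50305 [484.8 309.6 102.8]
wrist 319 302 dep 136.4 meas 133.29276 [479.6 308.5 166.1]
wrist 369 246 dep 199.5 meas 201.06696 [482.9 274.1  96.4]
225 [[458.0, 323.0, 17.0], [459.0, 318.0, 17.0], [460.0, 314.0, 18.0], [461.0, 309.0, 18.0], [462.0, 304.0, 17.0], [462.0, 300.0, 17.0], [464.0, 295.0, 18.0], [465.0, 290.0, 19.0]]
235 [[448.0, 321.0, 18.0], [449.0, 317.0, 19.0], [451.0, 312.0, 19.0], [486.0, 312.0, 103.0], [452.0, 302.0, 19.0], [487.0, 306.0, 103.0], [454.0, 293.0, 19.0], [455.0, 288.0, 20.0]]
245 [[484.0, 321.0, 119.0], [485.0, 318.0, 119.0], [485.0, 315.0, 119.0], [486.0, 312.0, 119.0], [486.0, 309.0, 117.0], [488.0, 306.0, 120.0], [488.0, 303.0, 119.0], [488.0, 300.0, 118.0]]
255 [[485.0, 320.0, 133.0], [486.0, 318.0, 134.0], [486.0, 315.0, 133.0], [486.0, 312.0, 133.0], [486.0, 309.0, 131.0], [487.0, 307.0, 133.0], [488.0, 304.0, 133.0], [489.0, 3
[... 545 characters left out ...]
5.0, 164.0], [489.0, 303.0, 164.0]]
295 [[509.0, 320.0, 207.0], [509.0, 318.0, 207.0], [510.0, 317.0, 207.0], [486.0, 312.0, 171.0], [483.0, 309.0, 165.0], [487.0, 307.0, 171.0], [511.0, 311.0, 207.0], [512.0, 310.0, 208.0]]
side 299 316 dep 1199.6 meas 1023.2699 [439.7 386.8 226.6]
side 299 312 dep 1185.7 meas 1008.2469 [440.3 388.4 245.9]
side 297 295 dep 1128.8 meas 1043.8512 [458.8 347.5 239.1]
side 302 297 dep 1199.5 meas 1033.7582 [447.3 352.4 244.8]
scene 376 137 dep 1492.4 meas 1596.4276 [422.9 369.8  -1.1]
scene 377 133 dep 1477.9 meas 1606.7437 [407.9 383.4   2.5]
scene 380 116 dep 1418.5 meas 1340.6854 [516.3 258.8 214.1]
scene 372 135 dep 1452.4 meas 1456.5237 [477.6 276.2  97.2]
```

```bash
python3 -c "
import numpy as np
for f,u0,u1,v0,v1 in (('w1',215,252,232,262),('w2',300,340,226,240)):
    W=np.load('/tmp/%s.png.npz'%f)['W']
    for v in range(v0,v1,2): print(f,v,[tuple(int(a) if a==a else 0 for a in W[v,u]) for u in range(u0,u1,6)])
"
```

```text
w1 232 [(384, 405, -1), (385, 396, -2), (388, 388, 0), (389, 379, -1), (391, 371, 0), (392, 363, -1), (394, 354, -1)]
w1 234 [(381, 404, 0), (383, 396, 0), (384, 387, 0), (386, 379, -1), (388, 371, -1), (484, 323, 206), (0, 0, 0)]
w1 236 [(377, 404, -2), (379, 396, -1), (382, 387, 0), (384, 378, 0), (484, 326, 209), (483, 322, 207), (388, 353, -1)]
w1 238 [(375, 404, -1), (377, 395, 0), (378, 387, 0), (483, 329, 211), (484, 325, 211), (482, 322, 208), (385, 353, 0)]
w1 240 [(371, 404, -1), (374, 395, 0), (482, 332, 214), (484, 328, 216), (483, 325, 213), (483, 321, 212), (382, 352, 0)]
w1 242 [(368, 403, -1), (371, 394, 0), (482, 331, 216), (483, 327, 218), (484, 324, 217), (482, 321, 212), (379, 352, 0)]
w1 244 [(366, 403, 0), (368, 394, 0), (483, 330, 221), (483, 326, 220), (484, 323, 221), (480, 321, 212), (376, 352, 0)]
w1 246 [(363, 402, 0), (364, 394, -1), (483, 329, 224), (483, 326, 224), (483, 323, 221), (480, 320, 214), (372, 351, -1)]
w1 248 [(359, 402, -1), (482, 332, 226), (482, 329, 225), (483, 325, 226), (483, 322, 224), (478, 320, 213), (369, 351, -1)]
w1 250 [(356, 40
[... 877 characters left out ...]
56, 317, 17), (457, 311, 17), (458, 305, 17), (459, 300, 18), (460, 294, 17), (461, 288, 18)]
w2 230 [(453, 322, 18), (454, 316, 17), (455, 311, 18), (456, 305, 18), (457, 299, 17), (459, 294, 19), (459, 288, 17)]
w2 232 [(450, 322, 17), (452, 316, 18), (453, 310, 17), (454, 304, 17), (455, 299, 17), (456, 293, 17), (457, 287, 17)]
w2 234 [(448, 321, 17), (449, 315, 16), (451, 310, 18), (452, 304, 17), (454, 299, 19), (454, 293, 18), (456, 287, 19)]
w2 236 [(448, 321, 20), (449, 315, 20), (485, 314, 105), (452, 304, 21), (486, 306, 104), (453, 293, 20), (455, 287, 21)]
w2 238 [(447, 321, 23), (485, 318, 108), (485, 314, 108), (485, 310, 105), (487, 306, 108), (487, 303, 108), (454, 287, 23)]
```

The wrist depth shows the fingertips about 37 mm above the reported TCP: tip at z 103 with the reading at 66.5, and 206 with 168.6. That explains the miss above the tab top (98). From here I take tip z = reading + 37. Going back and descending with care.

Emit:
send_rows(steps="0 0 0.01 0 -1;0 0 0 0 -1;0 0 0 0 -1;0 0 0 0 -1;0 0 0 0 -1;0.003 -0.017 0 0 -1;0.003 -0.0165 0 0 -1;0 0 0 0 -1;0 0 0 0 -1;0 0 0 0 -1;0 0 0 0 -1;0 0 0 0 -1")

```text
time: 6.7
ee_pos: [483.6, 275.1, 76.6]
tcp_rot: [[0.982, 0.191, 0.0], [0.191, -0.982, 0.0], [0.0, -0.0, -1.0]]
contact_force: [-0.5, 0.8, 0.4]
grip_width: 92.5
grasp_force: 0.0
```

Emit:
send_rows(steps="0 0 -0.015 0 -1;0 0 -0.015 0 -1;0 0 -0.008 0 -1;0 0 -0.005 0 -1;0 0 -0.005 0 1;0 0 0 0 1;0 0 0 0 1;0 0 0 0 1;0 0 0 0 1;0 0 0 0 1;0 0 0 0 1;0 0 0 0 1")

```text
time: 7.9
ee_pos: [483.7, 274.7, 28.7]
tcp_rot: [[0.982, 0.191, 0.0], [0.191, -0.982, 0.0], [0.0, -0.0, -1.0]]
contact_force: [-0.5, -0.7, -0.3]
grip_width: 33.4
grasp_force: 0.0
```

Emit:
send_rows(steps="0 0 0 0 1;0 0 0 0 1;0 0 0 0 1;0 0 0 0 1;0 0 0 0 1")

```text
time: 8.4
ee_pos: [483.7, 274.5, 28.5]
tcp_rot: [[0.982, 0.191, -0.0], [0.191, -0.982, -0.0], [-0.0, 0.0, -1.0]]
contact_force: [0.9, -1.3, 0.7]
grip_width: 13.8
grasp_force: 25.0
```

Gripped at 13.8 mm, matching the 14 mm tab. Sliding the jaw open by 33 mm.

Emit:
send_rows(steps="-0.0006 0.0033 0 0 1;-0.0006 0.0033 0 0 1;-0.0006 0.0033 0 0 1;-0.0006 0.0033 0 0 1;-0.0007 0.0033 0 0 1;-0.0007 0.0033 0 0 1;-0.0007 0.0033 0 0 1;-0.0007 0.0033 0 0 1;-0.0006 0.0033 0 0 1;-0.0006 0.0033 0 0 1;0 0 0 0 1;0 0 0 0 1")

```text
time: 9.6
ee_pos: [477.7, 304.8, 28.5]
tcp_rot: [[0.982, 0.191, -0.0], [0.191, -0.982, -0.005], [-0.001, 0.005, -1.0]]
contact_force: [1.5, -9.1, 2.2]
grip_width: 14.0
grasp_force: 25.0
```

```bash
python3 - <<'E'
from st import *
st()
c,W=snap('wrist','w4.png')
for lo,hi in((45,57),(90,104)):
    for ce,P in objs(W,lo,hi): print(ce,rect(P),len(P),np.median(P[:,2]).round(1))
E
```

```text
t 9.6 tcp [477.7 304.8  28.5] yang -79.01 tilt [-0.0002 -0.0049] F [ 1.5 -9.1  2.2] w 14.0 g 25.0 q [ 0.42  0.35  1.68 -0.    1.12  1.8 ]
[532. 229.] [507.6 151.4 110.6  47.2  11.2] 8708 51.5
[354. 209.] [487.2 287.7  96.4  55.3  11.3] 6542 51.5
[405. 224.] [494.1 245.8  99.2  10.8  11.1] 2092 51.4
[319. 265.] [478.6 302.1  59.8  36.3  29.7] 2956 97.3
```

Emit:
send_rows(steps="0 0 0 0 -1;0 0 0 0 -1;0 0 0 0 -1;0 0 0 0 -1;0 0 0.03 0 -1;0 0 0.035 0 -1;0 0 0.035 0 -1;0.011 -0.038 0 -0.018 -1;0.011 -0.038 0 -0.018 -1;0.011 -0.038 0 -0.018 -1;0.011 -0.038 0 -0.018 -1;0.011 -0.038 0 -0.018 -1")

```text
time: 10.85
ee_pos: [532.6, 116.6, 128.7]
tcp_rot: [[0.995, 0.101, 0.001], [0.101, -0.995, 0.0], [0.001, -0.0, -1.0]]
contact_force: [0.5, 0.6, -0.5]
grip_width: 94.1
grasp_force: 0.0
```

Emit:
send_rows(steps="0.011 -0.038 0 -0.018 -1;0.011 -0.038 0 -0.018 -1;0.011 -0.038 0 -0.018 -1;0.011 -0.038 0 -0.018 -1;0.011 -0.038 0 -0.018 -1;0.011 -0.038 0 -0.018 -1;0.011 -0.038 0 -0.018 -1;0.011 -0.038 0 -0.018 -1;0.007 -0.038 0 -0.018 -1;0 0 0 0 -1;0 0 0 0 -1")

```text
time: 11.95
ee_pos: [627.1, -224.6, 128.0]
tcp_rot: [[0.998, -0.061, -0.001], [-0.061, -0.998, 0.001], [-0.001, -0.001, -1.0]]
contact_force: [0.1, 0.6, 0.2]
grip_width: 93.8
grasp_force: 0.0
```

```bash
python3 - <<'E'
from st import *
st()
c,W=snap('wrist','w5.png')
for lo,hi in((50,61),(11,21)):
    for ce,P in objs(W,lo,hi): print(ce,rect(P),len(P),np.median(P[:,2]).round(1))
E
```

```text
t 11.95 tcp [ 627.1 -224.6  128. ] yang -93.52 tilt [-0.0006  0.0011] F [0.1 0.6 0.2] w 93.8 g 0.0 q [-0.47  0.43  1.34  0.    1.37  1.16]
[ 35. 117.] [729.4  55.1  58.8  26.3  -7.5] 555 55.8
[325. 197.] [ 627.  -230.2  119.1   44.    -3. ] 4769 55.6
[439. 166.] [ 654.7 -349.6   64.    20.6  -33.9] 281 55.4
[ 15. 294.] [531.  155.3  62.1  48.6  10.9] 1120 51.3
[169.  24.] [821.  -79.7  56.4  45.4  24.1] 1584 13.4
[318.  44.] [ 785.1 -232.5   80.3   44.5   -9. ] 2745 13.5
[ 67. 118.] [728.3  55.5  59.2  26.9  -9.7] 371 16.0
[207. 183.] [638.  -87.7 109.7  45.3 -11. ] 2123 13.5
[425. 162.] [ 652.9 -350.4   66.3   22.5  -31.5] 184 15.9
[ 38. 265.] [541.9 162.7  79.6  60.  -79.8] 856 17.0
[381. 293.] [ 487.  -297.4   82.6   44.6   -1.4] 1862 15.5
[521. 280.] [ 497.9 -478.7   66.3   33.2   87.5] 618 13.6
[237. 305.] [ 489.3 -101.1   62.5   35.7   -1.4] 617 15.4
[308. 305.] [ 474.8 -199.3   46.5   43.9   -3.3] 1044 15.5
[470. 307.] [ 456.  -414.9   20.    11.   -10.4] 70 13.5
[  4. 316.] [481.2 227.   36.6  17.  -13.2] 143 17.4
[236. 351.] [405.7 -97.   42.9   6.1  85. ] 72 15.2
[310. 357.] [ 389.9 -196.1   44.1   25.4   88.3] 444 15.6
```

View pics/w5.png

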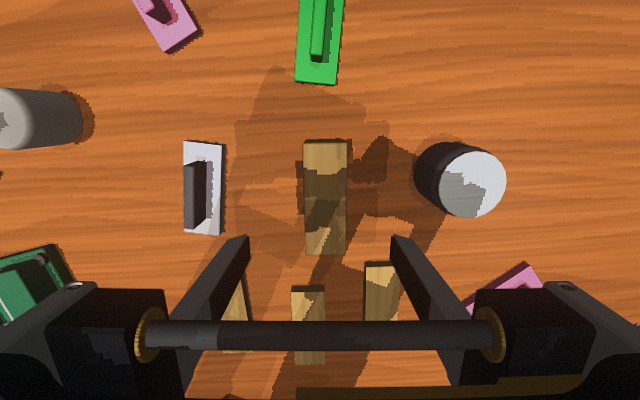

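Wrist view: block at (325,197), 119x44 at (627,-230). Tin, weight and slats are all clear of the fingers. Descend so the tip reaches z 26 and grip.

Emit:
send_rows(steps="0.0005 -0.0045 -0.03 0.009 -1;0 0 -0.035 0 -1;0 0 -0.035 0 -1;0 0 -0.02 0 -1;0 0 -0.01 0 -1;0 0 -0.009 0 1;0 0 0 0 1;0 0 0 0 1;0 0 0 0 1;0 0 0 0 1;0 0 0 0 1;0 0 0 0 1", force=25)

```text
time: 13.2
ee_pos: [628.1, -229.4, -9.8]
tcp_rot: [[0.999, -0.051, 0.001], [-0.051, -0.999, -0.001], [0.001, 0.001, -1.0]]
contact_force: [-1.2, -1.3, 1.0]
grip_width: 43.8
grasp_force: 25.0
```

Emit:
send_rows(steps="0 0 0 0 1;0 0 0 0 1")

```text
time: 13.4
ee_pos: [628.2, -229.3, -9.8]
tcp_rot: [[0.999, -0.051, 0.001], [-0.051, -0.999, -0.001], [0.001, 0.001, -1.0]]
contact_force: [-0.0, -0.8, 1.6]
grip_width: 43.8
grasp_force: 25.0
```

```bash
python3 - <<'E'
from st import *
st()
E
```

```text
t 13.4 tcp [ 628.2 -229.3   -9.8] yang -92.94 tilt [ 0.0008 -0.0008] F [-0.  -0.8  1.6] w 43.8 g 25.0 q [-0.48  0.58  1.43 -0.    1.14  1.14]
```

Emit:
send_rows(steps="0 0 0.02 0 1;0 0 0.03 0 1;0 0 0.03 0 1;-0.012 0.039 0 0.022 1;-0.012 0.039 0 0.022 1;-0.012 0.039 0 0.022 1;-0.012 0.039 0 0.022 1;-0.012 0.039 0 0.022 1;-0.012 0.039 0 0.022 1;-0.012 0.039 0 0.022 1;-0.012 0.039 0 0.022 1;-0.012 0.039 0 0.022 1")

```text
time: 14.6
ee_pos: [518.3, 123.8, 68.9]
tcp_rot: [[0.989, 0.147, -0.001], [0.147, -0.989, 0.0], [-0.001, -0.001, -1.0]]
contact_force: [-0.2, -0.1, -1.4]
grip_width: 43.8
grasp_force: 25.0
```

Emit:
send_rows(steps="-0.012 0.039 0 0.022 1;-0.009 0.037 0 0.026 1;0 0 0 0 1;0 0 0 0 1")

```text
time: 15.0
ee_pos: [497.8, 198.7, 68.9]
tcp_rot: [[0.981, 0.196, -0.001], [0.196, -0.981, -0.001], [-0.001, 0.0, -1.0]]
contact_force: [-0.3, 0.0, -2.1]
grip_width: 44.3
grasp_force: 25.0
```

```bash
python3 - <<'E'
from st import *
s=st()
c,W=snap('wrist','w6.png')
for lo,hi in((46,56),(110,150)):
    for ce,P in objs(W,lo,hi): print(ce,rect(P),len(P),np.median(P[:,2]).round(1))
E
```

```text
t 15.0 tcp [497.8 198.7  68.9] yang -78.72 tilt [-0.0012 -0.0007] F [-0.3  0.  -2.1] w 44.3 g 25.0 q [ 0.22  0.23  1.73 -0.    1.18  1.59]
[218. 212.] [480.8 286.1 110.   54.7  11.3] 6815 51.4
[263. 197.] [501.8 247.3  83.3  10.4  11.3] 1154 51.4
[384. 203.] [507.8 150.9 109.4  45.4  11.3] 4540 51.6
[319. 241.] [509.2 200.9  94.6  68.8  11.8] 13922 134.3
[320. 352.] [439.8 186.6  42.1   4.2 -80.4] 199 134.3
```

View pics/w6.png

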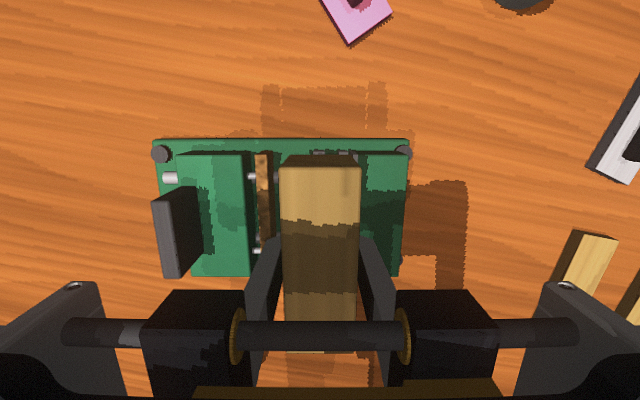

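The block is held above the gap at (320,240) with its sides parallel to the jaws. Check its lengthwise centring against the jaws.

```bash
cat > seat.py <<'E'
import numpy as np
A=np.radians(11.2);ex=np.array([np.cos(A),np.sin(A)]);ey=np.array([-np.sin(A),np.cos(A)]);S=np.array([503.5,173.5])
def ext(W,lo,hi,ylo,yhi,q=0.5,xl=80):
    P=W.reshape(-1,3);P=P[np.isfinite(P[:,0])&(P[:,2]>lo)&(P[:,2]<hi)]
    d=P[:,:2]-S;x=d@ex;y=d@ey;m=(abs(x)<xl)&(y>ylo)&(y<yhi);x=x[m];y=y[m]
    return np.percentile(x,[q,100-q]).round(1),np.percentile(y,[q,100-q]).round(1),np.median(P[m][:,2]).round(1),m.sum()
E
python3 - <<'E'
from seat import *
W=np.load('/tmp/w6.png.npz')['W']
print(ext(W,46,56,-60,5),ext(W,46,56,60,80))
print(ext(W,131,139,0,60))
for x in (-60,-50,0,30,50): 
    P=W.reshape(-1,3);d=P[:,:2]-S;m=(abs(d@ex-x)<6)&(d@ey>0)&(d@ey<55)&(P[:,2]>125)&(P[:,2]<145);print(x,np.median(P[m][:,2]),m.sum(), np.percentile((d@ey)[m],[2,98]) if m.sum() else 0)
E
```

```text
(array([-51.9,  54.3]), array([-45.2,  -3.1]), np.float64(51.6), np.int64(4540)) (array([-26.1,  54.2]), array([67.7, 77.9]), np.float64(51.4), np.int64(1154))
(array([-60.6,  57.7]), array([ 3.6, 54.1]), np.float64(134.3), np.int64(12510))
-60 134.26030823832264 199 [ 4.92749509 45.46613768]
-50 nan 0 0
0 134.2644351638771 1555 [ 3.6819198  47.67491705]
30 134.31030127867868 1689 [ 4.8537027  46.62086277]
50 134.26342990275873 1884 [ 4.84073605 46.61035353]
  return _methods._mean(a, axis=axis, dtype=dtype,
  ret = ret.dtype.type(ret / rcount)
```

Emit:
send_rows(steps="0.0016 -0.0017 -0.01 0 1;0 0 -0.01 0 1;0 0 -0.01 0 1;0 0 -0.006 0 1;0 0 -0.004 0 1;0 0 -0.003 0 1;0 0 -0.002 0 1;0 0 -0.001 0 1;0 0 0 0 1")

```text
time: 15.95
ee_pos: [500.5, 196.6, 23.7]
tcp_rot: [[0.981, 0.194, 0.0], [0.194, -0.981, 0.0], [0.0, 0.0, -1.0]]
contact_force: [-0.7, -0.3, -1.9]
grip_width: 43.8
grasp_force: 25.0
```

Emit:
send_rows(steps="0 0 -0.001 0 1;0 0 0 0 1")

```text
time: 16.15
ee_pos: [500.5, 196.6, 22.7]
tcp_rot: [[0.981, 0.194, 0.0], [0.194, -0.981, 0.0], [0.0, -0.0, -1.0]]
contact_force: [0.2, -1.2, -1.5]
grip_width: 44.1
grasp_force: 25.0
```

Emit:
send_rows(steps="0 0 -0.0007 0 1;0 0 0 0 1")

```text
time: 16.35
ee_pos: [500.6, 196.6, 22.1]
tcp_rot: [[0.981, 0.194, 0.001], [0.194, -0.981, 0.0], [0.001, -0.0, -1.0]]
contact_force: [-1.1, -0.2, -0.6]
grip_width: 43.9
grasp_force: 25.0
```

Emit:
send_rows(steps="0 0 -0.0007 0 1;0 0 0 0 1")

```text
time: 16.55
ee_pos: [500.6, 196.6, 22.1]
tcp_rot: [[0.981, 0.194, 0.0], [0.194, -0.981, 0.0], [0.0, 0.0, -1.0]]
contact_force: [-2.6, 0.3, 4.9]
grip_width: 44.3
grasp_force: 25.0
```

Emit:
send_rows(steps="0 0 0 0 -1;0 0 0 0 -1;0 0 0 0 -1;0 0 0 0 -1;0 0 0 0 -1;0 0 0.03 0 -1;0 0 0.03 0 -1;-0.006 0.027 0.02 0 -1;-0.006 0.027 0 0 -1;-0.006 0.027 0 0 -1;-0.0045 0.026 0 0 -1;0 0 0 0 -1")

```text
time: 17.75
ee_pos: [477.2, 306.1, 101.2]
tcp_rot: [[0.98, 0.197, 0.0], [0.197, -0.98, 0.001], [0.0, -0.001, -1.0]]
contact_force: [-0.7, -0.7, 0.8]
grip_width: 94.1
grasp_force: 0.0
```

```bash
python3 - <<'E'
from st import *
from seat import *
s=st()
c,W=snap('wrist','w7.png')
print('fixed',ext(W,46,56,-60,3),'facing',ext(W,46,56,60,82),'block',ext(W,83,92,-10,55,1),'tab',ext(W,94,102,100,160,1))
for lo,hi in((94,102),(83,92)):
    for ce,P in objs(W,lo,hi): print(ce,rect(P),len(P),np.median(P[:,2]).round(1))
E
```

```text
t 17.75 tcp [477.2 306.1 101.2] yang -78.64 tilt [0.0003 0.0011] F [-0.7 -0.7  0.8] w 94.1 g 0.0 q [0.42 0.25 1.63 0.   1.26 1.79]
fixed (array([-54.1,  54.4]), array([-44.9, -19. ]), np.float64(51.6), np.int64(2799)) facing (array([-53.7,  54.2]), array([67.7, 77.9]), np.float64(51.5), np.int64(1265)) block (array([-55.5,  59.6]), array([ 2.1, 44.9]), np.float64(87.5), np.int64(6635)) tab (array([-28.1,  28.9]), array([127.1, 140.2]), np.float64(97.5), np.int64(1176))
[321. 224.] [477.7 304.5  58.5  13.3  11. ] 1176 97.5
[454. 210.] [499.7 196.5 119.6  45.2  11.1] 6635 87.5
[321. 187.] [505.9 310.5  12.8   1.  -77.8] 40 87.4
```

View pics/w7.png

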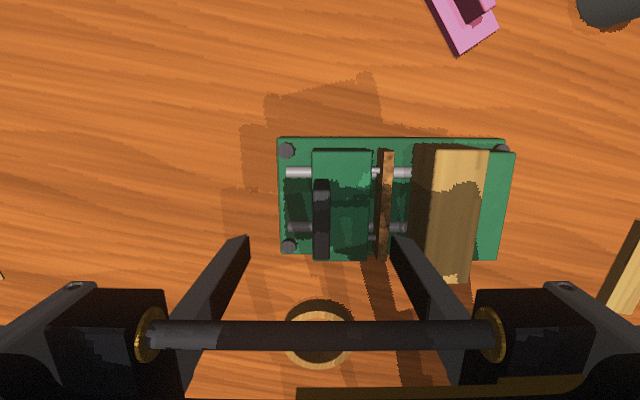

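Block seated: top at 87.5, centred within 1 mm, about 2 mm off the fixed jaw. The target is tab-to-block centre distance of 83 mm (66-5+22); it is now 110. Grip the tab and close partly.

Emit:
send_rows(steps="0.0005 -0.0016 -0.03 0 -1;0 0 -0.025 0 -1;0 0 -0.01 0 -1;0 0 -0.007 0 1;0 0 0 0 1;0 0 0 0 1;0 0 0 0 1;0 0 0 0 1;0 0 0 0 1;0 0 0 0 1;0 0 0 0 1;0 0 0 0 1", force=25)

```text
time: 19.0
ee_pos: [478.4, 301.9, 29.2]
tcp_rot: [[0.981, 0.194, 0.0], [0.194, -0.981, 0.0], [0.0, -0.0, -1.0]]
contact_force: [0.1, 0.8, 1.3]
grip_width: 25.3
grasp_force: 0.0
```

Emit:
send_rows(steps="0 0 0 0 1;0 0 0 0 1;0 0 0 0 1;0.0006 -0.003 0 0 1;0.0006 -0.003 0 0 1;0.0006 -0.003 0 0 1;0.0006 -0.003 0 0 1;0.0006 -0.003 0 0 1;0.0006 -0.003 0 0 1;0.0006 -0.003 0 0 1;0 0 0 0 1;0 0 0 0 1")

```text
time: 20.2
ee_pos: [481.9, 284.1, 29.1]
tcp_rot: [[0.981, 0.194, -0.0], [0.194, -0.981, 0.005], [0.001, -0.005, -1.0]]
contact_force: [-2.1, 9.3, -1.8]
grip_width: 13.4
grasp_force: 25.0
```

```bash
cat > vz.py <<'E'
from st import *
from seat import *
def go(f):
    s=st(); d=s['ee_pos'][:2]-S; print('tcp seat',d@ex,d@ey)
    c,W=snap('wrist',f)
    print('facing',ext(W,46,56,35,82),'block',ext(W,83,92,-10,55,1),'tab',ext(W,94,102,85,160,1,35))
    for ce,P in objs(W,83,92):
        r=rect(P)
        if len(P)>500:print('blk',ce,r,((r[:2]-S)@ex).round(1),((r[:2]-S)@ey).round(1))
E
python3 -c "
from vz import *
go('w8.png')"
```

```text
t 20.2 tcp [481.9 284.1  29.1] yang -78.84 tilt [-0.0005  0.0053] F [-2.1  9.3 -1.8] w 13.4 g 25.0 q [0.37 0.33 1.7  0.01 1.11 1.75]
tcp seat 0.30367120396810376 112.72651079210189
facing (array([-40.5,  60. ]), array([43.4, 81.8]), np.float64(51.5), np.int64(5432)) block (array([-38.4,  59.9]), array([ 2.1, 45.2]), np.float64(87.5), np.int64(11735)) tab (array([-29. ,  29.1]), array([ 95.4, 129.1]), np.float64(97.4), np.int64(2684))
blk [470. 237.] [508.9 198.3 101.1  45.1  11.8] 10.1 23.3
```

Emit:
send_rows(steps="0.0002 -0.0012 0 0 1;0.0003 -0.0012 0 0 1;0.0002 -0.0012 0 0 1;0.0002 -0.0012 0 0 1;0.0003 -0.0012 0 0 1;0 0 0 0 1;0 0 0 0 1")

```text
time: 20.95
ee_pos: [483.0, 279.0, 29.1]
tcp_rot: [[0.981, 0.193, -0.001], [0.193, -0.981, 0.007], [0.001, -0.007, -1.0]]
contact_force: [-1.6, 12.7, -1.1]
grip_width: 14.0
grasp_force: 25.0
```

```bash
python3 -c "
from vz import *
go('w9.png')"
```

```text
t 20.95 tcp [483.  279.   29.1] yang -78.85 tilt [-0.0005  0.0067] F [-1.6 12.7 -1.1] w 14.0 g 25.0 q [0.36 0.32 1.71 0.01 1.11 1.74]
tcp seat 0.3554846818121614 107.44007671876786
facing (array([-40.4,  59.5]), array([42.6, 81.7]), np.float64(51.5), np.int64(5991)) block (array([-38.2,  59.9]), array([ 0.7, 43.7]), np.float64(87.5), np.int64(11574)) tab (array([-28.8,  29.1]), array([ 90.2, 123.5]), np.float64(97.4), np.int64(2673))
blk [464. 237.] [509.1 196.8 101.4  45.1  11.4] 10.0 21.8
```

Block now against the fixed jaw, pad about 3 mm in. About 2 mm more.

Emit:
send_rows(steps="0.0002 -0.001 0 0 1;0.0002 -0.0009 0 0 1;0 0 0 0 1;0 0 0 0 1")

```text
time: 21.4
ee_pos: [483.2, 277.6, 29.1]
tcp_rot: [[0.981, 0.193, -0.001], [0.193, -0.981, 0.008], [0.001, -0.008, -1.0]]
contact_force: [-2.7, 13.0, -2.5]
grip_width: 14.0
grasp_force: 25.0
```

Emit:
send_rows(steps="0 0 0 0 -1;0 0 0 0 -1;0 0 0 0 -1;0 0 0 0 -1;0 0 0 0 -1;0 0 0.03 0 -1;0 0 0.03 0 -1;0 0 0.02 0 -1;0 0 0 0 -1;0 0 0 0 -1")

```text
time: 22.4
ee_pos: [484.2, 272.8, 109.0]
tcp_rot: [[0.981, 0.193, 0.0], [0.193, -0.981, 0.0], [0.0, -0.0, -1.0]]
contact_force: [0.1, 0.3, 0.0]
grip_width: 90.0
grasp_force: 0.0
```

```bash
python3 -c "
from vz import *
go('w10.png')
W=np.load('/tmp/w10.png.npz')['W']
for ce,P in objs(W,94,102): print(ce,rect(P),len(P),((rect(P)[:2]-S)@ey).round(1))
cv2.imwrite('pics/w10c.png',cv2.resize(cv2.imread('pics/w10.png')[120:280,260:560],None,fx=2.6,fy=2.6,interpolation=cv2.INTER_CUBIC))
"
```

```text
t 22.4 tcp [484.2 272.8 109. ] yang -78.85 tilt [0.0003 0.0001] F [0.1 0.3 0. ] w 90.0 g 0.0 q [ 0.36  0.22  1.65 -0.    1.27  1.73]
tcp seat 0.35726154667090454 101.18732457440869
facing (array([-53.4,  56. ]), array([43.2, 81.9]), np.float64(51.6), np.int64(3782)) block (array([-55.2,  59.4]), array([ 0.8, 43.5]), np.float64(87.5), np.int64(5278)) tab (array([-28.9,  28.9]), array([ 98.9, 112.3]), np.float64(97.5), np.int64(1142))
blk [413. 199.] [499.4 195.1 119.7  43.9  11.1] 0.2 22.0
[314. 221.] [482.8 277.1  59.2  13.7  11.2] 1142 105.6
```

View pics/w10c.png

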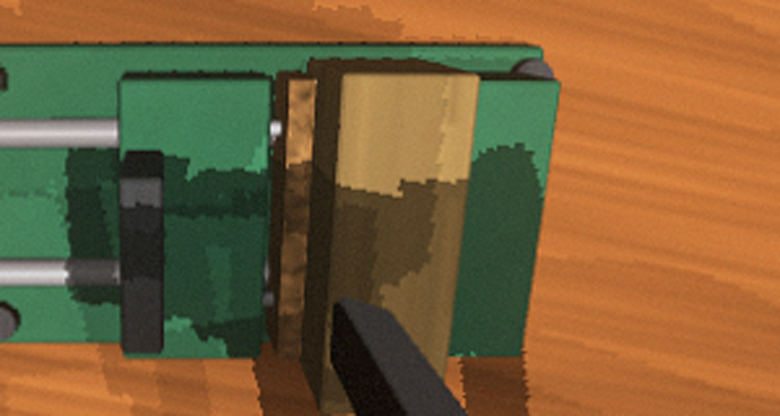

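Tab to block centre is 83.6 mm, so the pad is pushed in about 4.4 mm, with the block flush on the fixed jaw (x 0.2, y 22.0). In the crop the cork stands slightly off the jaw body, not bottomed. Now slat A at (466,-93).

Emit:
send_rows(steps="-0.002 -0.036 0.01 -0.02 -1;-0.002 -0.036 0.01 -0.02 -1;-0.002 -0.036 0 -0.02 -1;-0.002 -0.036 0 -0.02 -1;-0.002 -0.037 0 -0.02 -1;-0.002 -0.037 0 -0.02 -1;-0.002 -0.037 0 -0.02 -1;-0.002 -0.037 0 -0.02 -1;-0.002 -0.037 0 -0.02 -1;-0.001 -0.037 0 -0.016 -1;0 0 0 0 -1;0 0 0 0 -1")

```text
time: 23.65
ee_pos: [463.9, -92.9, 127.5]
tcp_rot: [[1.0, -0.003, -0.003], [-0.003, -1.0, 0.002], [-0.003, -0.002, -1.0]]
contact_force: [0.2, 1.1, -0.5]
grip_width: 93.9
grasp_force: 0.0
```

```bash
cat > sl.py <<'E'
from vz import *
def sl(f,lo=10,hi=21,r=90):
    s=st();c,W=snap('wrist',f)
    for ce,P in objs(W,lo,hi,200):
        q=rect(P)
        if np.hypot(*(q[:2]-s['ee_pos'][:2]))<r: print(ce,q,len(P),np.median(P[:,2]).round(1))
E
python3 -c "
from sl import *
sl('w11.png')"
```

```text
t 23.65 tcp [463.9 -92.9 127.5] yang -90.19 tilt [-0.0031  0.0019] F [ 0.2  1.1 -0.5] w 93.9 g 0.0 q [-0.38  0.03  1.83  0.    1.29  1.19]
[322. 189.] [ 4.632e+02 -9.540e+01  1.196e+02  4.400e+01  1.000e-01] 3826 15.7
```

Emit:
send_rows(steps="-0.0007 -0.002 -0.04 0.004 -1;0 0 -0.04 0 -1;0 0 -0.035 0 -1;0 0 -0.02 0 -1;0 0 -0.012 0 -1;0 0 -0.008 0 -1;0 0 -0.004 0 -1;0 0 0 0 -1;0 0 0 0 -1")

```text
time: 24.6
ee_pos: [465.6, -95.3, -28.9]
tcp_rot: [[1.0, 0.003, 0.002], [0.003, -1.0, -0.001], [0.002, 0.001, -1.0]]
contact_force: [-0.2, 0.4, -0.4]
grip_width: 94.4
grasp_force: 0.0
```

Emit:
send_rows(steps="0 0 -0.002 0 1;0 0 0 0 1;0 0 0 0 1;0 0 0 0 1;0 0 0 0 1;0 0 0 0 1;0 0 0 0 1;0 0 0 0 1;0 0 0 0 1;0 0 0 0 1;0 0 0 0 1", force=20)

```text
time: 25.7
ee_pos: [464.5, -95.0, -31.8]
tcp_rot: [[1.0, 0.003, 0.0], [0.003, -1.0, -0.0], [0.0, 0.0, -1.0]]
contact_force: [-0.1, -0.6, 1.1]
grip_width: 43.5
grasp_force: 20.0
```

Emit:
send_rows(steps="0 0 0.02 0 1;0 0 0.03 0 1;0 0 0.035 0 1;0 0 0.028 0 1;0.0045 0.036 0 0.024 1;0.0045 0.036 0 0.024 1;0.0045 0.036 0 0.024 1;0.0045 0.036 0 0.024 1;0.0045 0.036 0 0.024 1;0.0045 0.036 0 0.024 1;0.0045 0.036 0 0.024 1;0.0045 0.038 0 0.024 1")

```text
time: 26.9
ee_pos: [500.2, 196.4, 80.9]
tcp_rot: [[0.981, 0.194, -0.0], [0.194, -0.981, -0.0], [-0.0, 0.0, -1.0]]
contact_force: [0.9, -1.0, -0.1]
grip_width: 43.5
grasp_force: 20.0
```

Emit:
send_rows(steps="0 0 0 0 1;0 0 0 0 1;0 0 0 0 1")

```text
time: 27.2
ee_pos: [500.0, 194.2, 80.7]
tcp_rot: [[0.981, 0.193, -0.001], [0.193, -0.981, -0.001], [-0.001, 0.0, -1.0]]
contact_force: [0.2, -1.2, -0.3]
grip_width: 44.0
grasp_force: 20.0
```

```bash
cat > pl.py <<'E'
from vz import *
def pl(f,z):
    s=st();d=s['ee_pos'][:2]-S;print('tcp seat',(d@ex).round(2),(d@ey).round(2))
    c,W=snap('wrist',f)
    print('top',ext(W,z-6,z+6,-15,60,.5,85),'below',ext(W,83,92,-15,60,.5,85))
    P=W.reshape(-1,3);P=P[np.isfinite(P[:,0])&(abs(P[:,2]-z)<5)];q=P[:,:2]-S;x=q@ex;y=q@ey
    for c0 in (25,35,45,55):
        m=(abs(x-c0)<4)&(y>-15)&(y<60)
        if m.sum()>20: print(c0,np.percentile(y[m],[1,99]).round(1),np.median(P[m][:,2]).round(1))
E
python3 -c "
from pl import *
pl('w12.png',129)"
```

```text
t 27.2 tcp [500.  194.2  80.7] yang -78.87 tilt [-0.001  -0.0006] F [ 0.2 -1.2 -0.3] w 44.0 g 20.0 q [ 0.21  0.22  1.72 -0.    1.2   1.59]
tcp seat 0.59 20.95
top (array([-48.2,  59.3]), array([-8.3, 49.6]), np.float64(128.1), np.int64(11609)) below (array([55.8, 60. ]), array([ 0.5, 43.1]), np.float64(87.3), np.int64(401))
25 [-0.7 42.4] 128.1
35 [-0.4 42.4] 128.1
45 [-0.6 42.6] 128.1
55 [-0.3 42.4] 128.1
```

View pics/w12.png

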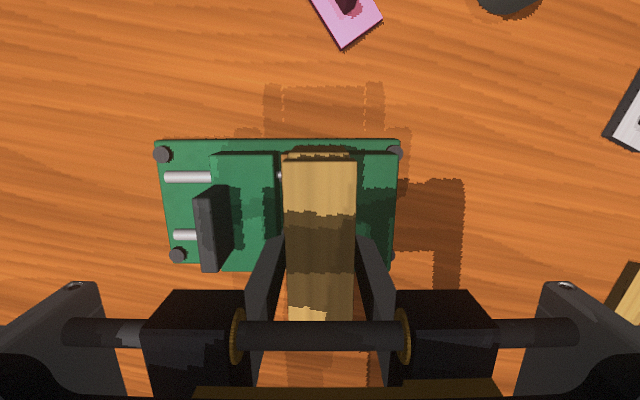

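The slat at (320,230) is parallel to the block, about 0.7 mm short lengthwise and 1 mm off in y. Correct and lower.

Emit:
send_rows(steps="0.0005 0.0011 -0.008 0 1;0 0 -0.008 0 1;0 0 -0.004 0 1;0 0 -0.002 0 1;0 0 -0.001 0 1;0 0 0 0 1;0 0 0 0 1")

```text
time: 27.95
ee_pos: [501.2, 196.2, 58.4]
tcp_rot: [[0.981, 0.194, 0.0], [0.194, -0.981, 0.0], [0.0, 0.0, -1.0]]
contact_force: [-0.1, -0.1, -0.5]
grip_width: 43.7
grasp_force: 20.0
```

Emit:
send_rows(steps="0 0 -0.0007 0 1;0 0 0 0 1")

```text
time: 28.15
ee_pos: [501.1, 196.2, 57.6]
tcp_rot: [[0.981, 0.194, 0.0], [0.194, -0.981, 0.0], [0.0, -0.0, -1.0]]
contact_force: [-0.3, -0.1, -0.9]
grip_width: 43.6
grasp_force: 20.0
```

Emit:
send_rows(steps="0 0 -0.0007 0 1;0 0 0 0 1")

```text
time: 28.35
ee_pos: [501.0, 196.1, 56.7]
tcp_rot: [[0.981, 0.194, 0.0], [0.194, -0.981, 0.0], [0.0, -0.0, -1.0]]
contact_force: [-0.1, -0.4, -1.1]
grip_width: 44.2
grasp_force: 20.0
```

```bash
python3 -c "
from pl import *
pl('w13.png',104)"
```

```text
t 28.35 tcp [501.  196.1  56.7] yang -78.84 tilt [0. 0.] F [-0.1 -0.4 -1.1] w 44.2 g 20.0 q [0.21 0.25 1.74 0.   1.15 1.59]
tcp seat 1.92 22.67
top (array([-46.8,  60.6]), array([-6.1, 51. ]), np.float64(104.1), np.int64(11616)) below (array([59.8, 60.7]), array([ 1.9, 43.6]), np.float64(85.8), np.int64(67))
25 [ 0.9 44. ] 104.1
35 [ 1.3 44.2] 104.1
45 [ 1.1 44.5] 104.2
55 [ 1.5 44.2] 104.1
```

Emit:
send_rows(steps="-0.0002 -0.0007 -0.0005 0 1;0 0 0 0 1;0 0 -0.0005 0 1;0 0 0 0 1")

```text
time: 28.8
ee_pos: [500.8, 195.3, 56.2]
tcp_rot: [[0.981, 0.194, 0.0], [0.194, -0.981, -0.0], [-0.0, 0.0, -1.0]]
contact_force: [-1.9, -0.4, 4.2]
grip_width: 44.0
grasp_force: 20.0
```

```bash
python3 -c "
from pl import *
pl('w14.png',104)"
```

```text
t 28.8 tcp [500.8 195.3  56.2] yang -78.84 tilt [ 0.     -0.0001] F [-1.9 -0.4  4.2] w 44.0 g 20.0 q [ 0.21  0.25  1.74 -0.    1.15  1.59]
tcp seat 1.61 21.93
top (array([-47.1,  60.2]), array([-6.9, 50.5]), np.float64(103.6), np.int64(11604)) below (array([29.8, 60.5]), array([-0.7, 43.2]), np.float64(86.5), np.int64(81))
25 [ 0.3 43.3] 103.6
35 [ 0.6 43.4] 103.6
45 [ 0.5 43.7] 103.6
55 [ 0.7 43.5] 103.6
```

Contact and aligned. Release, then go to the second slat at (438,-197).

Emit:
send_rows(steps="0 0 0 0 -1;0 0 0 0 -1;0 0 0 0 -1;0 0 0 0 -1;0 0 0.02 0 -1;0 0 0.03 0 -1;0 0 0.025 0 -1;-0.006 -0.039 0 -0.025 -1;-0.006 -0.039 0 -0.025 -1;-0.006 -0.039 0 -0.025 -1;-0.006 -0.039 0 -0.025 -1;-0.006 -0.039 0 -0.025 -1")

```text
time: 30.05
ee_pos: [470.4, -1.0, 130.8]
tcp_rot: [[0.998, 0.069, 0.001], [0.069, -0.998, -0.0], [0.001, 0.0, -1.0]]
contact_force: [0.9, -0.7, -1.0]
grip_width: 94.0
grasp_force: 0.0
```

Emit:
send_rows(steps="-0.006 -0.039 0 -0.025 -1;-0.006 -0.039 0 -0.025 -1;-0.007 -0.039 0 -0.025 -1;-0.007 -0.039 0 -0.025 -1;-0.007 -0.041 0 -0.022 -1;0 0 0 0 -1;0 0 0 0 -1;0 0 0 0 -1")

```text
time: 30.85
ee_pos: [437.7, -195.6, 130.5]
tcp_rot: [[0.999, -0.051, -0.0], [-0.051, -0.999, 0.001], [-0.0, -0.001, -1.0]]
contact_force: [0.0, 1.5, 0.9]
grip_width: 94.2
grasp_force: 0.0
```

```bash
python3 -c "
from sl import *
sl('w15.png')"
```

```text
t 30.85 tcp [ 437.7 -195.6  130.5] yang -92.95 tilt [-0.0003  0.0008] F [0.  1.5 0.9] w 94.2 g 0.0 q [-0.6   0.04  1.81  0.    1.29  1.02]
[321. 189.] [ 436.5 -197.9  120.3   44.    -2.3] 3799 15.6
```

Emit:
send_rows(steps="-0.002 -0.002 -0.04 0.01 -1;0 0 -0.04 0 -1;0 0 -0.035 0 -1;0 0 -0.02 0 -1;0 0 -0.012 0 -1;0 0 -0.008 0 -1;0 0 -0.004 0 -1;0 0 -0.003 0 -1;0 0 0 0 -1")

```text
time: 31.8
ee_pos: [436.4, -199.0, -30.7]
tcp_rot: [[0.999, -0.042, 0.001], [-0.042, -0.999, -0.001], [0.001, 0.001, -1.0]]
contact_force: [0.0, 0.1, -0.5]
grip_width: 93.8
grasp_force: 0.0
```

Emit:
send_rows(steps="0 0 0 0 1;0 0 0 0 1;0 0 0 0 1;0 0 0 0 1;0 0 0 0 1;0 0 0 0 1;0 0 0 0 1;0 0 0 0 1;0 0 0 0 1;0 0 0 0 1;0 0 0 0 1", force=20)

```text
time: 32.9
ee_pos: [435.7, -198.6, -31.3]
tcp_rot: [[0.999, -0.042, -0.0], [-0.042, -0.999, 0.0], [-0.0, -0.0, -1.0]]
contact_force: [-0.2, -0.0, -0.6]
grip_width: 43.7
grasp_force: 20.0
```

Emit:
send_rows(steps="0 0 0.02 0 1;0 0 0.035 0 1;0 0 0.04 0 1;0 0 0.033 0 1;0.006 0.039 0 0.024 1;0.006 0.039 0 0.024 1;0.006 0.039 0 0.024 1;0.006 0.039 0 0.024 1;0.006 0.039 0 0.024 1;0.006 0.039 0 0.024 1;0.006 0.039 0 0.024 1;0.007 0.04 0 0.024 1")

```text
time: 34.1
ee_pos: [484.5, 116.0, 96.6]
tcp_rot: [[0.989, 0.15, -0.0], [0.15, -0.989, -0.0], [-0.0, 0.0, -1.0]]
contact_force: [0.9, -0.3, -0.5]
grip_width: 43.6
grasp_force: 20.0
```

Emit:
send_rows(steps="0.007 0.04 0 0.024 1;0.007 0.04 0 0.0205 1;0 0 0 0 1;0 0 0 0 1;0 0 0 0 1")

```text
time: 34.6
ee_pos: [498.3, 193.4, 96.3]
tcp_rot: [[0.981, 0.192, -0.001], [0.192, -0.981, -0.001], [-0.001, 0.001, -1.0]]
contact_force: [0.3, -0.1, -1.5]
grip_width: 43.6
grasp_force: 20.0
```

```bash
python3 -c "
from pl import *
pl('w16.png',145)
W=np.load('/tmp/w16.png.npz')['W'];print(ext(W,100,108,-15,60,.5,85))"
```

```text
t 34.6 tcp [498.3 193.4  96.3] yang -78.91 tilt [-0.001  -0.0007] F [ 0.3 -0.1 -1.5] w 43.6 g 20.0 q [ 0.21  0.2   1.72 -0.    1.23  1.59]
tcp seat -1.25 20.58
top (array([-50.4,  59.6]), array([-8.3, 49.3]), np.float64(143.1), np.int64(11884)) below (array([59.9, 60.2]), array([ 1.8, 42. ]), np.float64(84.9), np.int64(55))
25 [-1.  41.8] 143.2
35 [-1.3 42.1] 143.1
45 [-1.1 41.8] 143.1
55 [-1.2 41.9] 143.1
(array([56.8, 60.4]), array([ 0.2, 43.9]), np.float64(103.4), np.int64(364))
```

Emit:
send_rows(steps="0 0.001 -0.008 0 1;0 0 -0.008 0 1;0 0 -0.004 0 1;0 0 -0.0015 0 1;0 0 -0.0005 0 1;0 0 0 0 1;0 0 0 0 1")

```text
time: 35.35
ee_pos: [499.1, 195.5, 75.1]
tcp_rot: [[0.981, 0.193, 0.001], [0.193, -0.981, 0.0], [0.001, -0.0, -1.0]]
contact_force: [-0.1, -0.4, -0.2]
grip_width: 43.9
grasp_force: 20.0
```

```bash
python3 -c "
from pl import *
pl('w17.png',121)"
```

```text
t 35.35 tcp [499.1 195.5  75.1] yang -78.87 tilt [0.0006 0.0001] F [-0.1 -0.4 -0.2] w 43.9 g 20.0 q [ 0.21  0.22  1.73 -0.    1.19  1.59]
tcp seat -0.05 22.41
top (array([-49.3,  60.7]), array([-5.6, 49.8]), np.float64(121.8), np.int64(11838)) below (array([59.8, 60.4]), array([ 1.6, 41.6]), np.float64(88.1), np.int64(60))
25 [ 0.7 43.7] 121.9
35 [ 0.7 43.9] 121.9
45 [ 0.7 43.5] 121.9
55 [ 0.5 43.8] 121.9
```

Emit:
send_rows(steps="-0.0003 -0.0002 -0.001 0 1;0 0 -0.0005 0 1;0 0 0 0 1;0 0 -0.0005 0 1;0 0 0 0 1")

```text
time: 35.9
ee_pos: [498.5, 195.2, 72.7]
tcp_rot: [[0.981, 0.193, 0.0], [0.193, -0.981, -0.0], [0.0, 0.0, -1.0]]
contact_force: [0.3, 0.2, -0.9]
grip_width: 43.8
grasp_force: 20.0
```

Emit:
send_rows(steps="0 0 -0.0006 0 1;0 0 0 0 1")

```text
time: 36.1
ee_pos: [498.6, 195.2, 72.7]
tcp_rot: [[0.981, 0.193, 0.0], [0.193, -0.981, 0.0], [0.0, -0.0, -1.0]]
contact_force: [-2.5, 0.0, 3.1]
grip_width: 44.0
grasp_force: 20.0
```

```bash
python3 -c "
from pl import *
pl('w18.png',121)"
```

```text
t 36.1 tcp [498.6 195.2  72.7] yang -78.87 tilt [0.0001 0.    ] F [-2.5  0.   3.1] w 44.0 g 20.0 q [ 0.21  0.22  1.73 -0.    1.18  1.59]
tcp seat -0.63 22.27
top (array([-49.9,  60.1]), array([-6.6, 51.3]), np.float64(119.5), np.int64(11876)) below (array([60. , 60.3]), array([ 1.9, 42.8]), np.float64(85.3), np.int64(89))
25 [ 0.6 43.4] 119.6
35 [ 0.4 43.7] 119.6
45 [ 0.6 43.4] 119.6
55 [ 0.4 43.6] 119.6
```

Second slat in place and flush. Release; third slat at about (468,-296).

Emit:
send_rows(steps="0 0 0 0 -1;0 0 0 0 -1;0 0 0 0 -1;0 0 0 0 -1;0 0 0.02 0 -1;0 0 0.035 0 -1;-0.0025 -0.038 0 -0.017 -1;-0.0025 -0.038 0 -0.017 -1;-0.0025 -0.038 0 -0.017 -1;-0.0025 -0.038 0 -0.017 -1;-0.0025 -0.038 0 -0.017 -1;-0.0025 -0.038 0 -0.017 -1")

```text
time: 37.35
ee_pos: [483.2, -34.3, 127.1]
tcp_rot: [[0.996, 0.092, 0.0], [0.092, -0.996, -0.0], [0.0, 0.0, -1.0]]
contact_force: [0.3, 0.3, -0.5]
grip_width: 94.3
grasp_force: 0.0
```

Emit:
send_rows(steps="-0.0025 -0.038 0 -0.017 -1;-0.0025 -0.038 0 -0.017 -1;-0.0025 -0.038 0 -0.017 -1;-0.002 -0.038 0 -0.017 -1;-0.002 -0.038 0 -0.017 -1;-0.002 -0.038 0 -0.017 -1;-0.002 -0.037 0 -0.016 -1;0 0 0 0 -1;0 0 0 0 -1;0 0 0 0 -1")

```text
time: 38.35
ee_pos: [467.8, -296.7, 126.8]
tcp_rot: [[1.0, -0.025, -0.001], [-0.025, -1.0, 0.001], [-0.001, -0.001, -1.0]]
contact_force: [1.0, 0.1, -0.6]
grip_width: 94.1
grasp_force: 0.0
```

```bash
python3 -c "
from sl import *
sl('w19.png')"
```

```text
t 38.35 tcp [ 467.8 -296.7  126.8] yang -91.44 tilt [-0.0006  0.0011] F [ 1.   0.1 -0.6] w 94.1 g 0.0 q [-0.72  0.2   1.64  0.    1.3   0.87]
[319. 190.] [ 466.8 -296.2  120.2   44.1   -2. ] 3874 15.6
```

Descend 159, shift (-1.3, +0.5), turn -0.5°.

Emit:
send_rows(steps="-0.0013 0.0005 -0.04 -0.009 -1;0 0 -0.04 0 -1;0 0 -0.035 0 -1;0 0 -0.02 0 -1;0 0 -0.012 0 -1;0 0 -0.007 0 -1;0 0 -0.003 0 -1;0 0 -0.0015 0 -1;0 0 0 0 -1")

```text
time: 39.3
ee_pos: [467.5, -297.9, -30.3]
tcp_rot: [[0.999, -0.035, 0.002], [-0.035, -0.999, -0.001], [0.002, 0.001, -1.0]]
contact_force: [0.2, 0.4, -0.1]
grip_width: 94.1
grasp_force: 0.0
```

Emit:
send_rows(steps="0 0 0 0 1;0 0 0 0 1;0 0 0 0 1;0 0 0 0 1;0 0 0 0 1;0 0 0 0 1;0 0 0 0 1;0 0 0 0 1;0 0 0 0 1;0 0 0 0 1;0 0 0 0 1", force=20)

```text
time: 40.4
ee_pos: [466.6, -297.2, -31.4]
tcp_rot: [[0.999, -0.035, -0.0], [-0.035, -0.999, 0.0], [-0.0, -0.0, -1.0]]
contact_force: [-0.6, 0.0, 0.0]
grip_width: 43.3
grasp_force: 20.0
```

Emit:
send_rows(steps="0 0 0.02 0 1;0 0 0.035 0 1;0 0 0.045 0 1;0 0 0.043 0 1;0.0025 0.038 0 0.018 1;0.0025 0.038 0 0.018 1;0.0025 0.038 0 0.018 1;0.0025 0.038 0 0.018 1;0.0025 0.038 0 0.018 1;0.0025 0.038 0 0.018 1;0.0025 0.038 0 0.018 1;0.0025 0.038 0 0.018 1")

```text
time: 41.6
ee_pos: [486.5, 8.2, 111.7]
tcp_rot: [[0.994, 0.11, 0.0], [0.11, -0.994, -0.0], [0.0, 0.0, -1.0]]
contact_force: [-0.3, -0.6, 0.8]
grip_width: 43.8
grasp_force: 20.0
```

Emit:
send_rows(steps="0.0025 0.038 0 0.018 1;0.0025 0.038 0 0.018 1;0.0025 0.038 0 0.018 1;0.0025 0.038 0 0.018 1;0.003 0.037 0 0.013 1;0 0 0 0 1;0 0 0 0 1;0 0 0 0 1")

```text
time: 42.4
ee_pos: [499.4, 194.7, 111.4]
tcp_rot: [[0.981, 0.192, -0.001], [0.192, -0.981, -0.001], [-0.001, 0.001, -1.0]]
contact_force: [-0.1, 0.3, -0.9]
grip_width: 43.6
grasp_force: 20.0
```

```bash
python3 -c "
from pl import *
pl('w20.png',160)
W=np.load('/tmp/w20.png.npz')['W'];print(ext(W,115,125,-15,60,.5,85))"
```

```text
t 42.4 tcp [499.4 194.7 111.4] yang -78.91 tilt [-0.0006 -0.0007] F [-0.1  0.3 -0.9] w 43.6 g 20.0 q [ 0.21  0.18  1.7  -0.    1.26  1.59]
tcp seat 0.13 21.6
top (array([-49. ,  60.3]), array([-7.5, 50.1]), np.float64(158.3), np.int64(11811)) below (array([59.8, 60.4]), array([ 1.9, 40.9]), np.float64(85.5), np.int64(49))
25 [-0.1 42.9] 158.4
35 [-0.3 43.1] 158.4
45 [-0.  42.7] 158.3
55 [-0.3 42.9] 158.3
(array([57.6, 60.3]), array([ 0.6, 43.4]), np.float64(119.3), np.int64(303))
```

Emit:
send_rows(steps="-0.0005 -0.0001 -0.008 0 1;0 0 -0.008 0 1;0 0 -0.003 0 1;0 0 -0.0015 0 1;0 0 -0.0005 0 1;0 0 0 0 1;0 0 0 0 1")

```text
time: 43.15
ee_pos: [499.5, 195.7, 90.9]
tcp_rot: [[0.981, 0.193, 0.001], [0.193, -0.981, 0.0], [0.001, -0.0, -1.0]]
contact_force: [-0.1, 0.5, -1.1]
grip_width: 43.7
grasp_force: 20.0
```

```bash
python3 -c "
from pl import *
pl('w21.png',137)"
```

```text
t 43.15 tcp [499.5 195.7  90.9] yang -78.86 tilt [0.0006 0.0001] F [-0.1  0.5 -1.1] w 43.7 g 20.0 q [0.21 0.2  1.72 0.   1.22 1.59]
tcp seat 0.36 22.58
top (array([-48.8,  60.4]), array([-5.8, 50.3]), np.float64(137.9), np.int64(11761)) below (array([59.8, 60.4]), array([ 1.6, 41. ]), np.float64(86.0), np.int64(55))
25 [ 0.8 43.8] 138.0
35 [ 0.8 44. ] 138.0
45 [ 0.9 43.7] 138.0
55 [ 0.7 43.9] 138.0
```

Emit:
send_rows(steps="-0.0001 -0.0003 -0.001 0 1;0 0 -0.0005 0 1;0 0 0 0 1;0 0 -0.0005 0 1;0 0 0 0 1")

```text
time: 43.7
ee_pos: [499.1, 195.3, 88.6]
tcp_rot: [[0.981, 0.193, -0.0], [0.193, -0.981, 0.0], [-0.0, -0.0, -1.0]]
contact_force: [0.4, 0.8, -0.7]
grip_width: 43.8
grasp_force: 20.0
```

Emit:
send_rows(steps="0 0 -0.0006 0 1;0 0 0 0 1")

```text
time: 43.9
ee_pos: [499.1, 195.3, 88.6]
tcp_rot: [[0.981, 0.193, 0.0], [0.193, -0.981, 0.0], [0.0, -0.0, -1.0]]
contact_force: [-0.6, -0.9, 2.8]
grip_width: 43.8
grasp_force: 20.0
```

```bash
python3 -c "
from pl import *
pl('w22.png',136)"
```

```text
t 43.9 tcp [499.1 195.3  88.6] yang -78.87 tilt [0.0001 0.    ] F [-0.6 -0.9  2.8] w 43.8 g 20.0 q [0.21 0.21 1.72 0.   1.22 1.59]
tcp seat -0.04 22.26
top (array([-49.1,  60. ]), array([-6.6, 50.6]), np.float64(135.6), np.int64(11786)) below (array([59.8, 60.4]), array([ 1.6, 42.1]), np.float64(89.3), np.int64(56))
25 [ 0.6 43.5] 135.6
35 [ 0.3 43.7] 135.6
45 [ 0.6 43.4] 135.6
55 [ 0.4 43.6] 135.6
```

Third slat down and flush. Release and look at the weight from close by (it may have been knocked).

Emit:
send_rows(steps="0 0 0 0 -1;0 0 0 0 -1;0 0 0 0 -1;0 0 0 0 -1;0 0 0.02 0 -1;0 0 0.03 0 -1;0.015 -0.031 0 -0.043 -1;0.015 -0.031 0 -0.043 -1;0.015 -0.031 0 -0.043 -1;0.015 -0.031 0 -0.043 -1;0.015 -0.031 0 -0.043 -1;0.015 -0.031 0 -0.043 -1")

```text
time: 45.15
ee_pos: [589.6, 8.0, 137.9]
tcp_rot: [[0.998, -0.066, 0.0], [-0.066, -0.998, 0.0], [0.0, -0.0, -1.0]]
contact_force: [0.3, 1.3, 0.2]
grip_width: 94.2
grasp_force: 0.0
```

Emit:
send_rows(steps="0.015 -0.031 0 -0.043 -1;0.015 -0.031 0 -0.043 -1;0.019 -0.034 0 -0.042 -1;0 0 0 0 -1;0 0 0 0 -1;0 0 0 0 -1")

```text
time: 45.75
ee_pos: [637.4, -85.7, 137.6]
tcp_rot: [[0.982, -0.19, -0.001], [-0.19, -0.982, 0.001], [-0.001, -0.001, -1.0]]
contact_force: [0.9, -0.6, 0.3]
grip_width: 94.1
grasp_force: 0.0
```

```bash
python3 -c "
from sl import *
sl('w23.png',9,19,110);sl('w24.png',45,54,110)
f=cv2.imread('pics/w23.png');cv2.imwrite('pics/w23s.png',f)
c,W=snap('scene','sc2.png')
a=cv2.resize(cv2.imread('pics/sc2.png')[90:310,150:450],(600,440),interpolation=cv2.INTER_CUBIC)
cv2.imwrite('pics/v3.png',np.hstack([cv2.resize(f,(400,250)),cv2.resize(a,(400,250))]))
P=W.reshape(-1,3)
print('pile',ext(W,131,141,-15,60,.5,85))
"
```

```text
t 45.75 tcp [637.4 -85.7 137.6] yang -100.94 tilt [-0.0011  0.0008] F [ 0.9 -0.6  0.3] w 94.1 g 0.0 q [-0.27  0.37  1.39  0.    1.37  1.49]
[331. 152.] [ 673.5 -106.8  109.7   44.1  -10.5] 2818 13.6
t 45.8 tcp [637.5 -85.4 137.8] yang -100.9 tilt [-0.0007  0.0006] F [-0.9  0.2  0.5] w 93.9 g 0.0 q [-0.27  0.37  1.39  0.    1.37  1.49]
[333. 160.] [ 672.9 -106.6   70.2   11.9  -10.8] 740 49.5
pile (array([-59.2,  61. ]), array([-2.4, 42.4]), np.float64(136.2), np.int64(298))
```

View pics/v3.png

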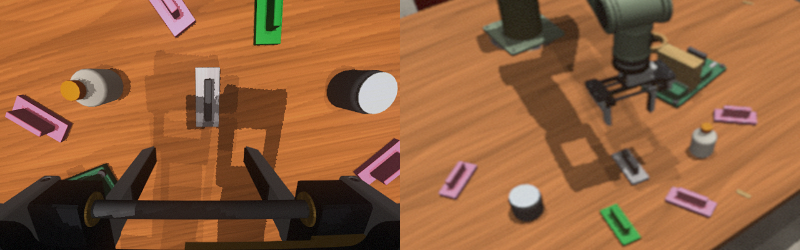

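The weight (left panel (207,97), wrist (331,152)) has been knocked to (673,-107), still at -10.7°. It is grey with a dark rib, so it is the right one. Go over it and descend.

Emit:
send_rows(steps="0.0175 -0.0105 0 0.004 -1;0.0175 -0.0105 0 0 -1;0 0 -0.04 0 -1;0 0 -0.035 0 -1;0 0 -0.02 0 -1;0 0 0 0 -1;0 0 0 0 -1;0 0 0 0 -1")

```text
time: 46.7
ee_pos: [674.9, -107.7, 45.6]
tcp_rot: [[0.983, -0.186, 0.004], [-0.186, -0.983, -0.001], [0.004, 0.0, -1.0]]
contact_force: [-0.2, -1.1, 0.1]
grip_width: 93.6
grasp_force: 0.0
```

```bash
python3 -c "
from sl import *
sl('w25.png',45,54,60);W=np.load('/tmp/w25.png.npz')['W']
for ce,P in objs(W,9,19,200): print(rect(P))"
```

```text
t 46.7 tcp [ 674.9 -107.7   45.6] yang -100.72 tilt [ 0.004  -0.0011] F [-0.2 -1.1  0.1] w 93.6 g 0.0 q [-0.28  0.54  1.36  0.    1.24  1.47]
[318. 228.] [ 673.5 -106.9   69.4   11.6  -11.2] 1279 49.4
[832.6 -74.1  81.8  44.5  25. ]
[ 784.9 -232.3   79.1   44.7   -8.3]
[ 673.7 -106.8  108.6   44.1  -10.6]
[736.3  54.5  57.1  23.6  12.9]
[ 649.7 -352.    71.    31.6  -27.3]
[672.5 200.9  46.   41.7 -43.8]
```

Emit:
send_rows(steps="-0.0012 0.0007 -0.025 0 -1;0 0 -0.02 0 -1;0 0 -0.01 0 -1;0 0 -0.005 0 -1;0 0 -0.002 0 -1;0 0 0 0 -1;0 0 0 0 -1")

```text
time: 47.45
ee_pos: [672.9, -107.3, -17.7]
tcp_rot: [[0.982, -0.187, 0.002], [-0.187, -0.982, -0.001], [0.002, 0.0, -1.0]]
contact_force: [-0.0, 0.3, 0.4]
grip_width: 94.2
grasp_force: 0.0
```

Emit:
send_rows(steps="0 0 -0.0005 0 1;0 0 0 0 1;0 0 0 0 1;0 0 0 0 1;0 0 0 0 1;0 0 0 0 1;0 0 0 0 1;0 0 0 0 1;0 0 0 0 1;0 0 0 0 1;0 0 0 0 1;0 0 0 0 1", force=40)

```text
time: 48.65
ee_pos: [672.0, -106.7, -19.4]
tcp_rot: [[0.982, -0.187, 0.0], [-0.187, -0.982, 0.0], [0.0, -0.0, -1.0]]
contact_force: [0.2, 1.5, 0.6]
grip_width: 11.7
grasp_force: 40.0
```

Emit:
send_rows(steps="0 0 0 0 1;0 0 0 0 1;0 0 0 0 1")

```text
time: 48.95
ee_pos: [672.0, -106.7, -19.4]
tcp_rot: [[0.982, -0.187, 0.0], [-0.187, -0.982, 0.0], [0.0, -0.0, -1.0]]
contact_force: [0.6, 1.0, -0.1]
grip_width: 12.0
grasp_force: 40.0
```

Emit:
send_rows(steps="0 0 0.015 0 1;0 0 0.03 0 1;0 0 0.035 0 1;0 0 0.04 0 1;0 0 0.041 0 1;0 0 0 0 1;-0.017 0.03 0 0.038 1;-0.017 0.03 0 0.038 1;-0.017 0.03 0 0.038 1;-0.017 0.03 0 0.038 1;-0.017 0.03 0 0.038 1;-0.017 0.03 0 0.038 1")

```text
time: 50.15
ee_pos: [566.6, 73.8, 138.1]
tcp_rot: [[0.999, 0.041, -0.006], [0.041, -0.999, -0.0], [-0.006, 0.0, -1.0]]
contact_force: [0.1, 0.8, -6.2]
grip_width: 11.7
grasp_force: 40.0
```

Emit:
send_rows(steps="-0.018 0.03 0 0.038 1;-0.018 0.03 0 0.038 1;-0.018 0.03 0 0.038 1;-0.018 0.0315 0 0.04 1;0 0 0 0 1;0 0 0 0 1;0 0 0 0 1;0 0 0 0 1")

```text
time: 50.95
ee_pos: [498.0, 193.3, 140.8]
tcp_rot: [[0.982, 0.191, -0.001], [0.191, -0.982, -0.001], [-0.001, 0.0, -1.0]]
contact_force: [-0.0, -0.2, -5.6]
grip_width: 11.7
grasp_force: 40.0
```

```bash
cat > pw.py <<'E'
from vz import *
def pw(f,z,zp=136):
    s=st();d=s['ee_pos'][:2]-S;print('tcp seat',(d@ex).round(2),(d@ey).round(2))
    c,W=snap('wrist',f)
    P=W.reshape(-1,3);q=P[:,:2]-S;x=q@ex;y=q@ey
    for n,zz in (('slab',z+14),('pile',zp),('rib',z+50)):
        k=np.isfinite(x)&(abs(P[:,2]-zz)<6)&(y>-12)&(y<60)&(abs(x)<75)
        if k.sum()>30:print(n,np.percentile(x[k],[.5,99.5]).round(1),k.sum(),np.median(P[k,2]).round(1))
        for c0 in (35,42,48,53,58):
            m=k&(abs(x-c0)<3)
            if m.sum()>20: print('  ',c0,np.percentile(y[m],[1,99]).round(1),np.median(P[m][:,2]).round(1),m.sum())
E
python3 -c "
from pw import *
pw('w26.png',161)"
```

```text
t 50.95 tcp [498.  193.3 140.8] yang -78.96 tilt [-0.001  -0.0007] F [-0.  -0.2 -5.6] w 11.7 g 40.0 q [ 0.21  0.15  1.67 -0.    1.32  1.59]
tcp seat -1.54 20.52
slab [-50.2  54.5] 4421 173.8
   35 [-1.2 41.7] 173.8 600
   42 [-1.1 41.8] 173.7 628
   48 [-1.4 41.8] 173.8 652
   53 [-1.3 41.7] 173.6 557
pile [51.3 60.1] 758 135.5
   53 [ 0.3 43.7] 135.6 397
   58 [ 0.4 43.6] 135.5 465
rib [-33.8  34.7] 2848 209.7
   35 [14.7 25.8] 209.0 150
```

View pics/w26.png

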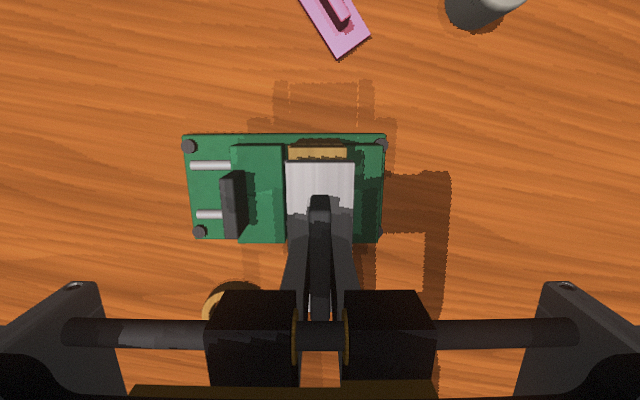

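The weight is held over the pile at (320,200), slab parallel to it. Correct 1 mm and lower.

Emit:
send_rows(steps="-0.0004 0.001 -0.007 0 1;0 0 -0.007 0 1;0 0 -0.004 0 1;0 0 -0.002 0 1;0 0 0 0 1;0 0 0 0 1;0 0 0 0 1")

```text
time: 51.7
ee_pos: [497.8, 195.6, 121.9]
tcp_rot: [[0.981, 0.193, 0.001], [0.193, -0.981, 0.0], [0.001, -0.0, -1.0]]
contact_force: [0.4, -0.4, -5.3]
grip_width: 11.5
grasp_force: 40.0
```

```bash
python3 -c "
from pw import *
pw('w27.png',139.5)"
```

```text
t 51.7 tcp [497.8 195.6 121.9] yang -78.86 tilt [0.0008 0.0002] F [ 0.4 -0.4 -5.3] w 11.5 g 40.0 q [ 0.21  0.17  1.69 -0.    1.28  1.59]
tcp seat -1.27 22.78
slab [-49.9  54.8] 4431 155.0
   35 [ 1.1 44. ] 155.1 580
   42 [ 1.3 44.1] 155.0 658
   48 [ 0.9 44.2] 155.0 634
   53 [ 1.6 44. ] 154.8 640
pile [54.1 60.2] 638 135.5
   53 [ 0.3 43.5] 135.6 194
   58 [ 0.4 43.3] 135.4 520
rib [-33.3  34.8] 2851 190.8
   35 [17.  28.1] 189.7 189
```

Emit:
send_rows(steps="0.0003 -0.0005 -0.001 0 1;0 0 -0.001 0 1;0 0 -0.001 0 1;0 0 -0.0005 0 1;0 0 -0.0005 0 1;0 0 0 0 1;0 0 0 0 1")

```text
time: 52.45
ee_pos: [497.8, 195.0, 117.5]
tcp_rot: [[0.981, 0.193, -0.0], [0.193, -0.981, 0.0], [-0.0, -0.0, -1.0]]
contact_force: [0.2, -1.0, -6.0]
grip_width: 11.5
grasp_force: 40.0
```

Emit:
send_rows(steps="0 0 -0.0004 0 1;0 0 0 0 1;0 0 -0.0004 0 1;0 0 0 0 1")

```text
time: 52.85
ee_pos: [497.7, 195.0, 116.7]
tcp_rot: [[0.981, 0.193, -0.0], [0.193, -0.981, 0.0], [-0.0, -0.0, -1.0]]
contact_force: [0.5, 0.6, -5.8]
grip_width: 11.8
grasp_force: 40.0
```

```bash
python3 -c "
from pw import *
pw('w28.png',136)"
```

```text
t 52.85 tcp [497.7 195.  116.7] yang -78.87 tilt [-0.0001  0.    ] F [ 0.5  0.6 -5.8] w 11.8 g 40.0 q [0.21 0.17 1.7  0.   1.27 1.59]
tcp seat -1.47 22.21
slab [-49.8  54.6] 4412 149.7
   35 [ 0.5 43.4] 149.8 592
   42 [ 0.6 43.7] 149.7 633
   48 [ 0.2 43.5] 149.8 652
   53 [ 0.5 43.4] 149.6 571
pile [54.3 60.2] 668 135.5
   53 [ 0.4 43.5] 135.9 215
   58 [ 0.3 43.4] 135.4 536
rib [-33.4  34.6] 2839 185.6
   35 [16.4 27.5] 184.7 162
```

y is matched (22.0 for both). The last few tenths, gently.

Emit:
send_rows(steps="0.0002 0 -0.0004 0 1;0 0 0 0 1;0 0 0 0 1")

```text
time: 53.2
ee_pos: [498.0, 195.0, 116.5]
tcp_rot: [[0.981, 0.193, 0.0], [0.193, -0.981, 0.0], [0.0, -0.0, -1.0]]
contact_force: [-0.8, 0.4, -4.9]
grip_width: 11.8
grasp_force: 40.0
```

Emit:
send_rows(steps="0 0 -0.0003 0 1;0 0 0 0 1;0 0 0 0 1")

```text
time: 53.5
ee_pos: [498.0, 195.0, 116.5]
tcp_rot: [[0.981, 0.193, 0.0], [0.193, -0.981, 0.0], [0.0, -0.0, -1.0]]
contact_force: [-0.8, -1.1, -2.2]
grip_width: 11.8
grasp_force: 40.0
```

Contact made (load coming off the wrist). A touch more, release, and back off upward.

Emit:
send_rows(steps="0 0 -0.0002 0 1;0 0 0 0 1;0 0 0 0 0.6;0 0 0 0 0.4;0 0 0 0 0.2;0 0 0 0 0;0 0 0 0 -0.2;0 0 0 0 -0.4;0 0 0 0 -0.4;0 0 0 0 -0.4", force=10)

```text
time: 54.5
ee_pos: [498.0, 195.0, 115.8]
tcp_rot: [[0.981, 0.193, 0.0], [0.193, -0.981, -0.0], [0.0, 0.0, -1.0]]
contact_force: [0.7, -0.8, 0.0]
grip_width: 65.6
grasp_force: 0.0
```

Emit:
send_rows(steps="0 0 0.01 0 -0.4;0 0 0.02 0 -0.4;0 0 0.03 0 -0.4;0 0 0.03 0 -0.4;-0.01 -0.02 0.01 0 -0.4;-0.01 -0.03 0 0 -0.4;-0.01 -0.03 0 0 -0.4;0 -0.03 0 0 -0.4;0 -0.03 0 0 -0.4;0 0 0 0 -0.4;0 0 0 0 -0.4")

```text
time: 55.6
ee_pos: [468.3, 54.8, 216.6]
tcp_rot: [[0.981, 0.192, 0.001], [0.192, -0.981, 0.001], [0.001, -0.0, -1.0]]
contact_force: [0.2, 0.9, -0.2]
grip_width: 65.8
grasp_force: 0.0
```

```bash
python3 -c "
from pw import *
pw('w29.png',136)
W=np.load('/tmp/w29.png.npz')['W']
for lo,hi in((94,102),(145,155),(180,190)):
    for ce,P in objs(W,lo,hi,100): r=rect(P);print(lo,ce,r,((r[:2]-S)@ex).round(1),((r[:2]-S)@ey).round(1))
a=cv2.imread('pics/w29.png');c,_=snap('side','s9.png');b=cv2.resize(c['frame'][230:360,230:380],(450,390),interpolation=cv2.INTER_CUBIC)
cv2.imwrite('pics/v9.png',np.hstack([cv2.resize(a,(350,219)),cv2.resize(b,(350,219))]) if 0 else np.hstack([cv2.copyMakeBorder(cv2.resize(a,(350,219)),0,171,0,0,cv2.BORDER_CONSTANT),b]))
"
```

```text
t 55.6 tcp [468.3  54.8 216.6] yang -78.96 tilt [0.0011 0.0006] F [ 0.2  0.9 -0.2] w 65.8 g 0.0 q [-0.07 -0.05  1.72  0.    1.47  1.31]
tcp seat -57.6 -109.57
slab [-54.7  54.8] 3412 149.4
   35 [-0.6 40.9] 149.4 215
   42 [-0.6 43.2] 149.4 334
   48 [-0.5 42.6] 149.3 336
   53 [-0.5 42.6] 149.2 285
pile [-60.   60.1] 749 135.4
   35 [-0.5  1.2] 135.3 30
   42 [-1.   0.6] 137.0 26
   48 [-1.1 -0.1] 136.5 33
   53 [-0.9  0.4] 134.7 31
   58 [-0.6 43.5] 135.4 193
rib [-34.6  34.9] 1342 185.2
   35 [15.3 26.6] 184.9 64
94 [222. 139.] [504.3 173.2 119.5   1.8  11.9] 0.7 -0.4
94 [132. 142.] [483.1 276.1  59.   14.6  10.6] -0.1 104.6
145 [189. 140.] [499.4 194.5 110.3  44.9  11.2] 0.1 21.4
180 [165. 148.] [499.4 194.3  70.   13.3  11.2] 0.0 21.2
```

View pics/v9.png

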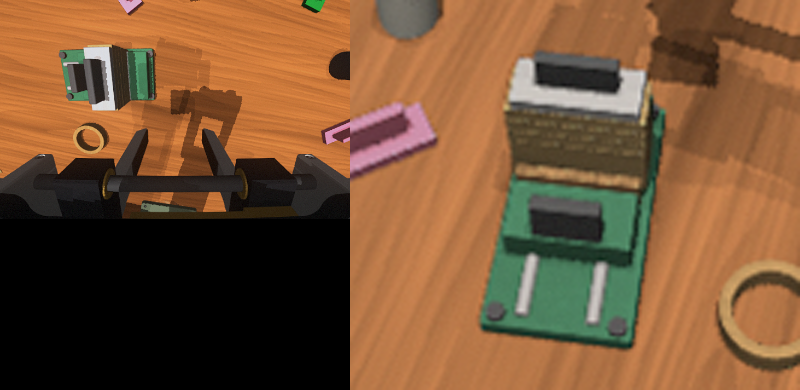

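The picture shows a flush pile at right (575,120) with the weight squarely on top. Weight and pile are both centred at x 0.1, and the tab-to-pile distance of 83.2 mm gives the pad at about 4.8 mm. Handing in.

```bash
python3 -c "
from workcell import bot
print(bot.close_job())"
```

```text
the job is handed in; nothing more can be done
None
```

The job is handed in at about 56 s. The block is clamped against the fixed jaw with the cork facing pushed in about 4.4–4.8 mm (by camera), three slats are stacked flush on it, and the steel weight is centred on top after being found knocked aside; the tin, glue and tape were not touched.

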